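# Index the sample carousel and load its empty bay

## Robot

A 6-joint arm with a two-finger parallel gripper is mounted at the origin on a cart in front of the work surface, level with it; the furniture and walls round the work are solid. World frame = base frame: x ahead of the robot, y to its left, z up, the work surface at z = 0. Lengths are in m, angles in rad, forces in N, time in s.
With the tool pointing down it reaches from about 0.4 to 0.825 m from the base axis. Payload 7 kg.
Tool frame: the origin (TCP) lies at the very end of the fingers, on their centre line; the grasp point (between the pads) lies 19 mm behind it; z points along the fingers, y is the direction in which the jaws open and shut (so a half turn about z gives the same grasp; the last joint's range is limited). The gripper opens to 88 mm and grips with 3 to 60 N. Pads are 19 mm wide; open, the fingers measure 130 mm over their backs; the gripper's body (78 mm by 193 mm) begins 47 mm behind the grasp point.
Start: joints at [1.549, 0.359, 0.012, 0, -1.224, -0.288], TCP at [0.206, 0.643, 0.192] pointing down, gripper open.
Joint ranges: [-3.07, 3.07], [-1.43, 2.12], [-1.02, 1.25], [-3.03, 1.67], [-3.05, -0], [-3.03, 3.03]. Speed limits (rad/s): [2.39, 2.39, 3.01, 3.14, 3.14, 3.14].

## Interface

Orientations are given as [roll, pitch, yaw] about the fixed x, y, z axes, in that order (R = Rz(yaw) Ry(pitch) Rx(roll)).
In Python, from station import arm gives the robot as it stands.
- The arm moves only by the shell command python3 -m inch 'ROWS' [FORCE]. ROWS is text: rows parted by semicolons, each of 7 numbers parted by spaces: the closure, from 0 (fully open) to 1 (shut), then the shift along the tool's x, y, z each as a share of 300 mm, from -1 to 1, then the turn, a rotation vector about the tool's x, y, z each as a share of 60 degrees, from -1 to 1. In form: grip tx ty tz rx ry rz; .... A call has 1 to 12 rows; each row is the pose to reach, as a shift and turn from the pose commanded when the call began, along the tool's axes at that moment; what a row does not reach only later rows make up. A row lasts 1/10 s, in which the tool goes at most 50 mm and 8.59 degrees, less where a joint would pass 70% of its speed; a pose out of reach is approached as far as the arm can. A call with a number of a shift or a turn outside -1 to 1 is refused whole. A call with a gripper value outside its range is refused whole. The fingers move at their own pace and stop on an object; FORCE is the grip in N (left out, the last holds). Time passes only in rows, so rows that repeat a pose let the fingers close. It gives the time, the measured TCP pose, the force and the opening at its end, in the units of the state.
- arm.get_state(): the state, without advancing time (a new reading comes with each control period).
- arm.grab_frame(name): name is "side" or "top"; returns a dict with "img" (420x560x3 uint8, red, green, blue), "range_z" (420x560 float32, m along the optical axis (not along the pixel's ray), 0 where there is no reading), "fx", "fy", "cx", "cy" (pixels), "extrinsics" (4x4, takes a point from world to camera coordinates). Camera axes: x right, y up, looking along -z (the intrinsics and any distortion apply to the point x, -y, -z); pixel columns grow to the right and rows downward; lengths in m; the calibration is good to about 2 mm. A picture is of the moment at which its call begins.
- arm.job_done(): hands the job in, once; it reports no verdict.
The state is a dict: "t": time; "q": joint angles; "qd": joint speeds; "joint_efforts": joint torques, N m; "eef_pos": TCP position; "ee_rot": TCP orientation; "force": force on the tool from outside, world axes, zero at the start; "moment": the same for the moment, N m; "width": finger opening in m.
Only numpy, scipy, OpenCV 4.12 (cv2) and the standard library are available. Lean on these libraries where they do the work, as an engineer would, in place of code of your own. Each camera call takes 0.05 s, during which the arm holds its last target.

## Task

Turn the carousel's disc by its upright steel posts, either way, until the empty bay clicks into its detent at the pointer in front of the hood. Then take the smallest of the three bottles standing on the worktop and set it down upright in that bay, lowering it in the grip rather than dropping it, and let go. Leave the two larger bottles standing where they are.

Things in the scene. Friction and masses are not known exactly. Their poses are not given: they have to be found in the camera images.
- carousel: Fixed carousel: white housing 280x280x44 mm; origin at the centre of its underside, on the worktop; z up; its -x side is the front. The disc turns about its z axis. A steel pointer 12x7 mm stands at x = -133 mm, y = 0, up to z = 66 mm. Walls of the hood: y = +-134 mm (from x = -13 mm back) and x = 134 mm.
- turntable (a joint): angle of the disc (rad), positive anticlockwise from above; 0 or any whole turn: empty bay at the pointer. It turns freely both ways without stops, with a friction of about 0.05 N m, and stays where it is left. A spring ball clicks at every 72 degrees (needs about 3 to 4 N at a post to leave or enter a click) and centres the disc when let go within 0.05 rad of it.
- disc_centre (a point): on the turning axis, level with the top of the aluminium disc (radius 122 mm, top 60 mm above the worktop). A hub in the middle is 32 mm wide and 15 mm high. Five bays 72 degrees apart on a radius of 85 mm: one empty, four with bottles clamped in place (36 mm wide, reaching 131 mm above the worktop), which are part of the disc.
- post (a point): foot (at the disc top) of one of the five equal posts, the one 36 degrees anticlockwise from the empty bay. Posts stand halfway between bays, 72 degrees apart, 105 mm from the axis: upright round steel, 12 mm thick, 55 mm tall (to 115 mm above the worktop), the lowest 4 mm with a 20 mm collar; fixed to the disc, its handles.
- empty_bay (a point): centre of the empty bay, level with the disc top (60 mm above the worktop); moves with the disc. The bay is a ring standing 5 mm above the disc, inner radius 24.5 mm, outer 28 mm.
- hood_rail (a point): middle of the lower front edge of the hood's aluminium front rail: carousel frame x = -54, y = 0, z = 150 mm. The rail runs 274 mm along y, 6 mm thick, to z = 178 mm; the clear top plate behind it lies at z = 152 to 158 mm. Only what is in front of the rail can be reached, the gripper leaning away from the hood (about 35 degrees works).
- loading_spot (a point): where the centre of the empty bay must come: fixed on the carousel at x = -85 mm, y = 0, z = 60 mm of its frame, behind the pointer
- small_bottle: loose bottle to load: round, 36 mm wide, 70 mm tall, 0.06 kg, the smallest of the three loose bottles; straight-sided where best gripped, 25 to 40 mm up, screw cap 25 mm wide above 59 mm; origin at the centre of its underside, z up
- amber_bottle: bystander: brown bottle, 62 mm wide, 130 mm tall; origin at the centre of its underside
- water_bottle: bystander: white bottle, 52 mm wide, 115 mm tall; origin at the centre of its underside
There are look-alikes about, which are no part of the job. What is shaped like the small_bottle but orange is not meant.

How it is judged:
By the outcome, as a careful person would: the job done as asked, in the order asked, and still so for the second after the job is handed in, with the robot touching nothing.
It also fails if it takes over 72 s, if anything falls off the work surface, if the arm or the gripper's body presses on something with over 40 N, if the wrist force passes 120 N, or if a joint passes its speed limit or range.

## Working session

There is one attempt and no reset: what is moved stays moved. The work goes in short steps, Python scripts to look and compute and a shell command to move; the robot and the scene stay as the last step left them, time stands still between calls to the robot, and variables do not carry over. Pictures are saved under pics/ and viewed, and the job is handed in when it is done.

```bash
ls; mkdir -p pics; cat > h.py <<'E'
import numpy as np, cv2
from station import arm
def grab(n):
    f=arm.grab_frame(n); return f
def save(f,name,crop=None,s=1):
    im=f["img"][:,:,::-1]
    if crop: r0,r1,c0,c1=crop; im=im[r0:r1,c0:c1]
    if s!=1: im=cv2.resize(im,None,fx=s,fy=s,interpolation=cv2.INTER_CUBIC)
    cv2.imwrite("pics/"+name,im)
def ray(f,u,v):
    E=np.array(f["extrinsics"]); R=E[:3,:3];t=E[:3,3]
    d=np.array([(u-f["cx"])/f["fx"],-(v-f["cy"])/f["fy"],-1.0])
    return -R.T@t, R.T@d
def onplane(f,u,v,z):
    o,d=ray(f,u,v); return o+d*(z-o[2])/d[2]
def depthpt(f,u,v):
    o,d=ray(f,u,v); return o+d*float(f["range_z"][int(v),int(u)])
def proj(f,p):
    E=np.array(f["extrinsics"]); c=E[:3,:3]@np.array(p)+E[:3,3]
    return f["cx"]+f["fx"]*c[0]/-c[2], f["cy"]-f["fy"]*c[1]/-c[2]
E
python3 - <<'E'
from h import *
import pickle
s=arm.get_state(); print(s)
for n in("side","top"):
    f=grab(n); save(f,n+"0.png"); pickle.dump(f,open(n+"0.pkl","wb"))
    print(n,[k for k in f],f["fx"],f["fy"],f["cx"],f["cy"],f["extrinsics"])
E
```

```text
pics
{'t': 0.0, 'q': array([ 1.54911531e+00,  3.59387652e-01,  1.10601726e-02, -3.81004205e-04,
       -1.22410237e+00, -2.88093290e-01]), 'qd': array([ 0.0003443 , -0.00028097,  0.00287277, -0.00033394,  0.00046415,
        0.00195428]), 'joint_efforts': array([-1.27164363e-03, -5.82710016e+01,  2.93047893e+01,  6.99743852e+00,
        6.81135280e-03, -1.60322097e-04]), 'eef_pos': array([0.20562589, 0.64233613, 0.19111726]), 'ee_rot': array([ 3.13992468e+00, -1.20767511e-04, -3.09903959e-01]), 'force': array([0.34087773, 0.37019638, 0.49303846]), 'moment': array([-0.03139029,  0.03333355, -0.08525903]), 'width': 0.08776574584372676}
side ['img', 'range_z', 'fx', 'fy', 'cx', 'cy', 'extrinsics'] 513.9181655189951 513.9181655189951 277.1493428190467 215.07060624944899 [[ 0.71160676 -0.70257169  0.00297375 -0.42876023]
 [ 0.52535428  0.53491117  0.66171967 -0.30156588]
 [-0.4664962  -0.46932191  0.74974545 -1.08391629]
 [ 0.          0.          0.          1.        ]]
top ['img', 'range_z', 'fx', 'fy', 'cx', 'cy', 'extrinsics'] 379.1473156046535 379.1473156046535 274.030491550337 212.1219081892729 [[-0.01714667 -0.9994116   0.02970594 -0.08491712]
 [ 0.98241274 -0.0113152   0.18637909 -0.5260212 ]
 [-0.1859333   0.03237927  0.98202871 -0.9219169 ]
 [ 0.          0.          0.          1.        ]]
```

View pics/side0.png

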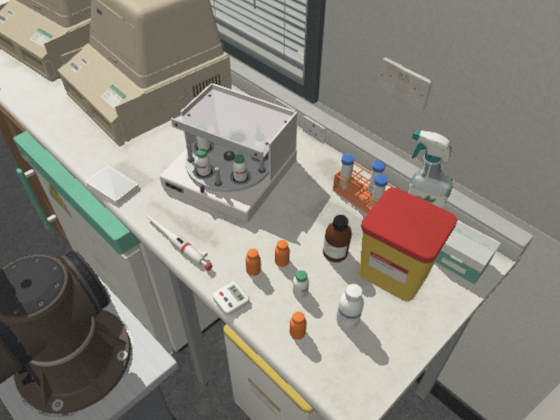

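View pics/top0.png

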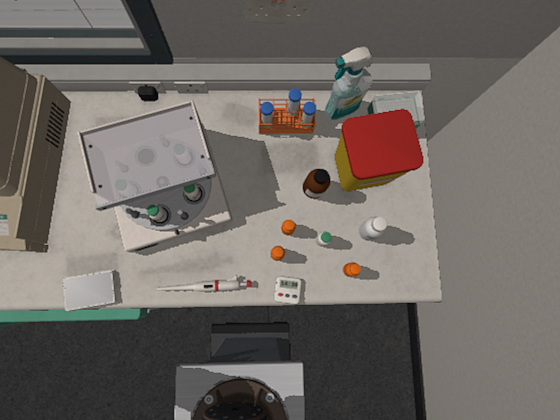

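```bash
python3 - <<'E'
from h import *
import pickle
f=pickle.load(open("side0.pkl","rb")); save(f,"s_c.png",(70,230,150,310),5)
f=pickle.load(open("top0.pkl","rb")); save(f,"t_c.png",(90,260,70,250),4.4)
print(depthpt(f,325,240),depthpt(f,352,270),depthpt(f,375,228),depthpt(f,317,178),depthpt(f,290,227),depthpt(f,277,254))
E
```

```text
[ 0.4492686  -0.21789777  0.06779662] [ 0.37412856 -0.28106126  0.06993179] [ 0.47149678 -0.33218401  0.11240919] [ 0.59235115 -0.19473559  0.12859712] [ 0.48271776 -0.1310401   0.07064904] [ 0.41610105 -0.09736154  0.06949095]
```

View pics/s_c.png

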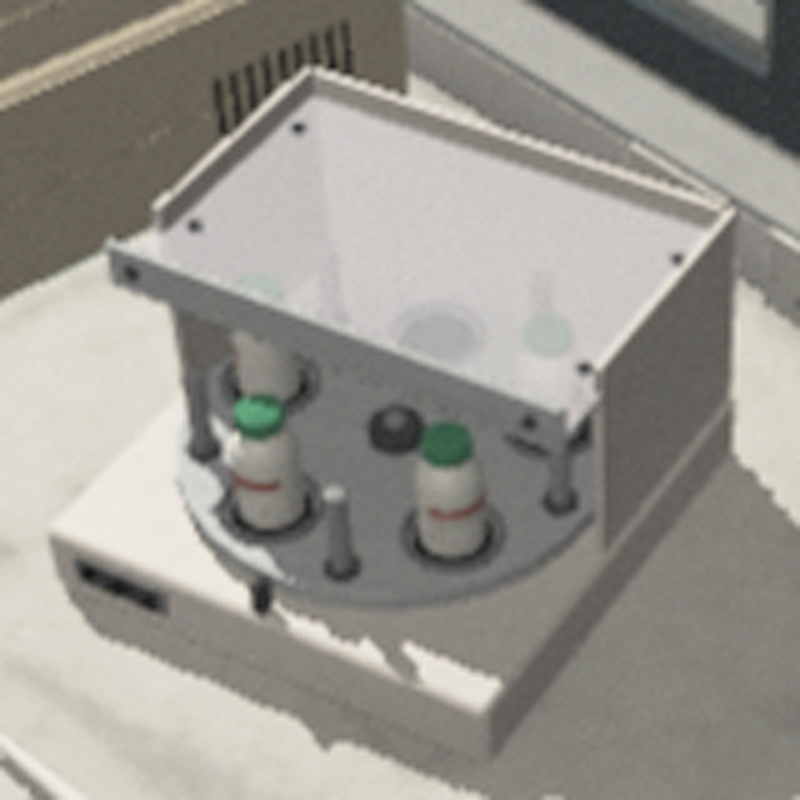

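View pics/t_c.png

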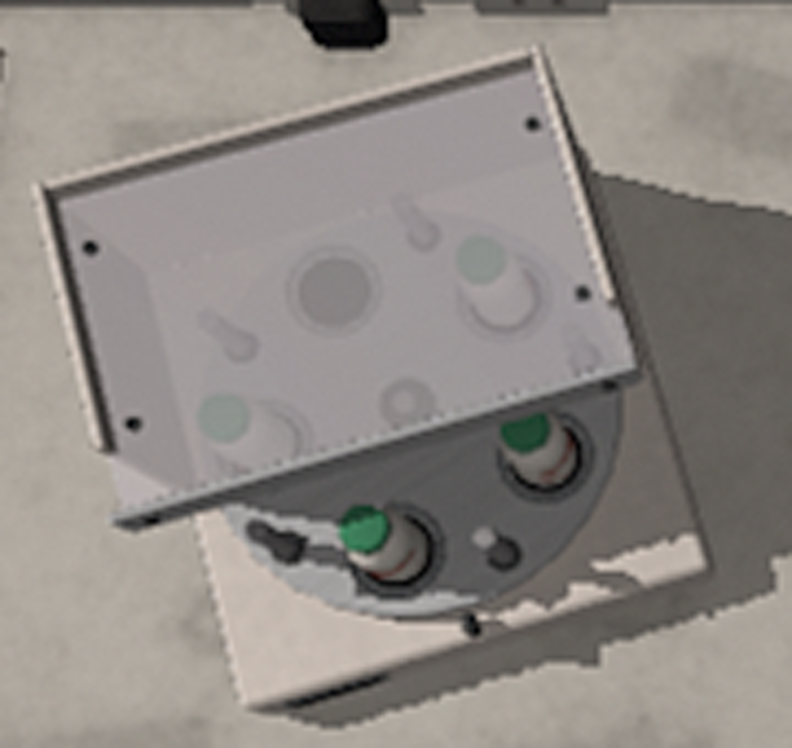

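```bash
python3 - <<'E'
from h import *
import pickle
f=pickle.load(open("top0.pkl","rb"));g=pickle.load(open("side0.pkl","rb"))
def T(u,v): return (u/4.4+70,v/4.4+90)
def S(u,v): return (u/5+150,v/5+70)
P=lambda f,p,z: onplane(f,p[0],p[1],z).round(4)
print("frontR top",P(f,T(705,565),.044)," frontL",P(f,T(248,700),.044))
print("side frontR",P(g,S(491,712),.044),"frontL",P(g,S(55,536),.044))
print("rail R,L top",P(f,T(638,372),.178),P(f,T(118,520),.178))
print("side rail R,L",P(g,S(565,432),.150),P(g,S(112,240),.178), P(g,S(570,408),.178))
print("pointer tip",P(f,T(470,617),.066),P(g,S(262,580),.066))
print("post foot F",P(f,T(505,557),.062),P(g,S(341,568),.062))
print("post foot L",P(f,T(292,547),.062),P(g,S(205,450),.062))
print("post foot R",P(g,S(561,500),.062))
print("hub top",P(f,T(405,400),.075),P(g,S(397,415),.075))
print("empty",P(f,T(333,290),.065))
print("caps",P(f,T(365,528),.131),P(f,T(527,430),.131),P(g,S(258,410),.131),P(g,S(447,440),.131))
# bottle green caps in worktop
for n,fr in(("top",f),("side",g)):
    hsv=cv2.cvtColor(fr["img"],cv2.COLOR_RGB2HSV)
    for nm,lo,hi in(("green",(60,80,40),(95,255,255)),("orange",(3,150,100),(15,255,255))):
        m=cv2.inRange(hsv,lo,hi); k,l,st,c=cv2.connectedComponentsWithStats(m)
        for i in range(1,k):
            if 15<st[i,4]<600: print(n,nm,st[i],c[i].round(1),P(fr,c[i],.070))
E
```

```text
frontR top [0.5109 0.0201 0.044 ]  frontL [0.4359 0.2794 0.044 ]
side frontR [0.5152 0.0159 0.044 ] frontL [0.4337 0.2737 0.044 ]
rail R,L top [0.5884 0.0434 0.178 ] [0.5139 0.301  0.178 ]
side rail R,L [0.607  0.0554 0.15  ] [0.5199 0.3047 0.178 ] [0.5996 0.0434 0.178 ]
pointer tip [0.4789 0.1503 0.066 ] [0.4799 0.1513 0.066 ]
post foot F [0.5138 0.1324 0.062 ] [0.5171 0.1327 0.062 ]
post foot L [0.521 0.253 0.062] [0.523 0.254 0.062]
post foot R [0.6344 0.0895 0.062 ]
hub top [0.6034 0.1889 0.075 ] [0.6075 0.1906 0.075 ]
empty [0.6731 0.2359 0.065 ]
caps [0.5178 0.1923 0.131 ] [0.5705 0.1083 0.131 ] [0.5203 0.1933 0.131 ] [0.5744 0.1084 0.131 ]
top green [335  57  27  23 208] [343.4  68.5] [ 0.9171 -0.2878  0.07  ]
top green [332 101  29  18 198] [345.  110.8] [ 0.7935 -0.2857  0.07  ]
top green [368 104   6  10  39] [370.1 109.3] [ 0.7978 -0.3533  0.07  ]
top green [184 184  11   9  67] [189.1 187.9] [0.5859 0.1217 0.07  ]
top green [147 205  11  11  93] [152.2 209.7] [0.5307 0.2118 0.07  ]
top green [  0 215   7   4  19] [  3.5 216.5] [0.5177 0.5729 0.07  ]
top green [321 232  10
[... 735 characters left out ...]
.1 268.9] [ 0.7265 -0.462   0.07  ]
side green [296 271  11  10  90] [300.8 275.5] [ 0.4568 -0.222   0.07  ]
side orange [335 173   4   5  16] [336.8 175.2] [ 0.7552 -0.0684  0.07  ]
side orange [334 178  38  35 536] [357.1 194.5] [ 0.7388 -0.1506  0.07  ]
side orange [328 224   5   7  26] [330.1 227.3] [ 0.6079 -0.175   0.07  ]
side orange [377 239  19  10  23] [386.3 243.7] [ 0.6642 -0.3003  0.07  ]
side orange [275 240  14  26 304] [281.6 253.2] [ 0.47   -0.1484  0.07  ]
side orange [246 249  14  26 307] [252.6 262. ] [ 0.4055 -0.12    0.07  ]
side orange [402 252  28  11  38] [414.7 257.8] [ 0.6776 -0.3709  0.07  ]
side orange [290 312  16  27 344] [297.4 325.3] [ 0.362  -0.3026  0.07  ]
```

```bash
cat >> h.py <<'E'
from scipy.spatial.transform import Rotation as Ro
C=np.array([0.606,0.1895]); PSI=np.radians(16.8)
def loc(x,y,z):
    c,s=np.cos(PSI),np.sin(PSI); return np.array([C[0]+c*x-s*y,C[1]+s*x+c*y,z])
def toloc(p):
    c,s=np.cos(PSI),np.sin(PSI); d=np.array(p[:2])-C; return np.array([c*d[0]+s*d[1],-s*d[0]+c*d[1],p[2]])
def tgt(alpha,lean): return Ro.from_euler("xyz",[np.pi,-lean,alpha])   # alpha: lean azimuth
def cmd(p,R,s=None):
    s=s or arm.get_state(); R0=Ro.from_euler("xyz",s["ee_rot"]); 
    d=R0.inv().apply(np.array(p)-s["eef_pos"])/0.3; w=(R0.inv()*R).as_rotvec()/np.radians(60)
    print("shift",d.round(4),"turn",w.round(4))
E
python3 - <<'E'
from h import *
# pick clearance search, relative to small bottle
obs=[(.026,.090,.018,.070),(-.041,.124,.018,.070),(-.083,-.060,.018,.070),(.014,-.111,.026,.115),(.135,.026,.031,.130)]
pts=[]
for ox,oy,r,h in obs:
    for z in np.linspace(0,h,12):
        rr=r if z<.84*h else r*.7
        for a in np.linspace(0,6.28,24): pts.append((ox+rr*np.cos(a),oy+rr*np.sin(a),z))
pts=np.array(pts)
def boxd(q,lo,hi): 
    e=np.maximum(np.maximum(lo-q,q-hi),0); return np.linalg.norm(e,axis=1).min()
res=[]
for hg in(.032,.040):
  for L in range(0,41,5):
    best=[]
    for a in range(-180,180,5):
        R=tgt(np.radians(a),np.radians(L)); q=R.inv().apply(pts-np.array([0,0,hg]))
        b=boxd(q,np.array([-.039,-.0965,-.2]),np.array([.039,.0965,-.047]))
        fi=boxd(q,np.array([-.0095,-.05,-.047]),np.array([.0095,.05,.019]))
        best.append((round(min(b,fi)*1000,1),a))
    best.sort(reverse=True); print(hg,L,best[:6], max(x for x in best if abs(x[1])<75))
E
```

```text
0.032 0 [(np.float64(20.7), 60), (np.float64(20.7), -120), (np.float64(18.1), 55), (np.float64(18.1), -125), (np.float64(13.8), 65), (np.float64(13.8), -115)] (np.float64(20.7), 60)
0.032 5 [(np.float64(22.0), -125), (np.float64(18.5), 60), (np.float64(18.0), 65), (np.float64(15.4), -130), (np.float64(14.2), -120), (np.float64(12.5), 55)] (np.float64(18.5), 60)
0.032 10 [(np.float64(17.9), 65), (np.float64(15.0), 70), (np.float64(14.8), -125), (np.float64(14.0), -130), (np.float64(12.4), 60), (np.float64(11.1), -135)] (np.float64(17.9), 65)
0.032 15 [(np.float64(16.2), 70), (np.float64(13.9), 75), (np.float64(11.3), 65), (np.float64(10.5), -130), (np.float64(10.1), -140), (np.float64(10.0), 80)] (np.float64(16.2), 70)
0.032 20 [(np.float64(10.4), 75), (np.float64(10.0), -80), (np.float64(9.9), -75), (np.float64(9.3), -85), (np.float64(9.1), 70), (np.float64(9.0), -140)] (np.float64(9.1), 70)
0.032 25 [(np.float64(9.8), -80), (np.float64(9.3), -85), (np.float64(7.8), -90), (np.float64(6.2), -75), (np.float64(4.8), -95), (np.float64(4.0), -140)] (np.float64(2.2), -70)
0.032 30 [(np.flo
[... 1420 characters left out ...]
04 25 [(np.float64(10.0), -80), (np.float64(9.6), -75), (np.float64(9.3), -85), (np.float64(7.8), -90), (np.float64(7.4), -140), (np.float64(6.7), 75)] (np.float64(5.6), -70)
0.04 30 [(np.float64(9.3), -85), (np.float64(7.9), -80), (np.float64(7.8), -90), (np.float64(4.8), -95), (np.float64(4.6), -75), (np.float64(1.2), -5)] (np.float64(1.2), -5)
0.04 35 [(np.float64(7.2), -90), (np.float64(5.1), -85), (np.float64(4.8), -95), (np.float64(2.4), -80), (np.float64(1.0), -100), (np.float64(0.0), 175)] (np.float64(0.0), 70)
0.04 40 [(np.float64(2.5), -95), (np.float64(1.0), -90), (np.float64(1.0), -100), (np.float64(0.0), 175), (np.float64(0.0), 170), (np.float64(0.0), 165)] (np.float64(0.0), 70)
```

```bash
python3 - <<'E'
from h import *
R=tgt(PSI,np.radians(35))
cmd([.36,.22,.28],R)
E
```

```text
shift [ 0.9194  1.1845 -0.294 ] turn [ 0.1772  0.5656 -0.5573]
```

```bash
python3 -m inch '0 0 0 -0.3 0 0 0; 0 0 0 -0.3 0 0 0; 0 0.3 0.35 -0.29 0.05 0.15 -0.15; 0 0.4 0.55 -0.29 0.1 0.3 -0.3; 0 0.5 0.7 -0.29 0.15 0.45 -0.45; 0 0.6 0.8 -0.29 0.177 0.566 -0.557; 0 0.7 0.9 -0.29 0.177 0.566 -0.557; 0 0.8 1 -0.29 0.177 0.566 -0.557; 0 0.92 1 -0.29 0.177 0.566 -0.557; 0 0.92 1 -0.29 0.177 0.566 -0.557'; python3 - <<'E'
from h import *
R=tgt(PSI,np.radians(35))
s=arm.get_state(); print(s["q"],toloc(s["eef_pos"]))
cmd(loc(-.1406,-.030,.148),R)
f=grab("side"); save(f,"side1.png"); f=grab("top"); save(f,"top1.png")
E
```

```text
t: 1.1
eef_pos: [0.3696, 0.2807, 0.2785]
ee_rot: [-3.14, -0.613, 0.297]
force: [1.7, 1.6, 1.1]
width: 0.0877
[ 1.5707921  -0.43361027 -0.97368845  0.72956634 -0.96861796 -0.10971352] [-0.19996226  0.15562643  0.27846149]
shift [-0.0901  0.6203  0.4672] turn [-0.0037 -0.0016  0.003 ]
```

View pics/side1.png

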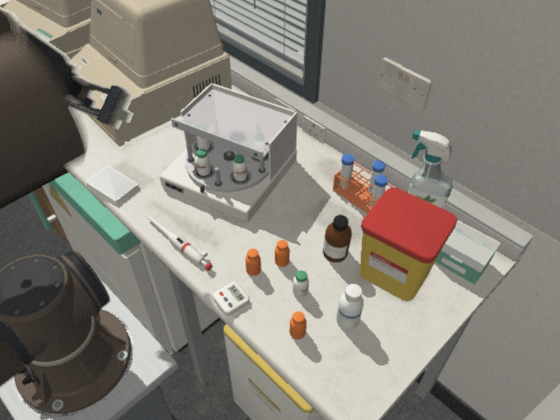

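View pics/top1.png

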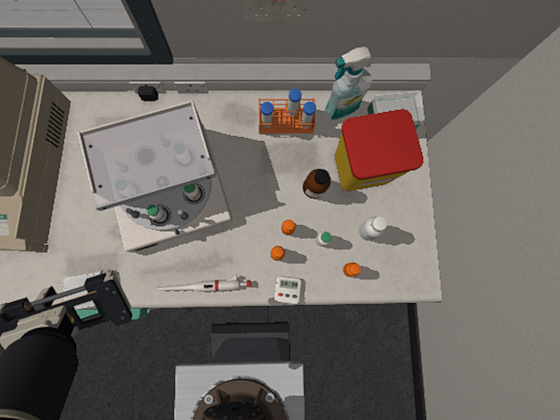

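```bash
python3 - <<'E'
from h import *
s=arm.get_state(); print(s["t"],s["q"],s["qd"],s["eef_pos"])
f=grab("top"); print(proj(f,s["eef_pos"]))
f=grab("side"); print(proj(f,s["eef_pos"]))
E
```

```text
1.2 [ 1.56083858 -0.43503271 -0.97352245  0.72756369 -0.96943398 -0.10964466] [ 0.07534658  0.06312008  0.05404637  0.02582368 -0.01792211 -0.10206336] [0.37223397 0.27627047 0.27833429]
(np.float64(81.9351640692773), np.float64(271.8056823429025))
(np.float64(121.4103648512758), np.float64(116.54299805737539))
```

```bash
python3 -m inch '0.5 -0.01 0.2 0.05 0 0 0; 0.65 -0.02 0.35 0.1 0 0 0; 0.65 -0.04 0.5 0.25 0 0 0; 0.65 -0.09 0.6 0.37 0 0 0; 0.65 -0.09 0.608 0.467 0 0 0; 0.65 -0.09 0.608 0.467 0 0 0; 0.65 -0.09 0.608 0.467 0 0 0'; python3 - <<'E'
from h import *
R=tgt(PSI,np.radians(35))
s=arm.get_state(); print(s["q"],toloc(s["eef_pos"]))
cmd(loc(-.095,-.030,.080),R)
f=grab("side"); save(f,"side2.png",(40,240,60,320),3); f=grab("top"); save(f,"top2.png",(90,300,50,300),3)
E
```

```text
t: 2.0
eef_pos: [0.5011, 0.1155, 0.1841]
ee_rot: [-3.109, -0.549, 0.292]
force: [1.0, -0.6, 0.7]
width: 0.0368
[ 0.7013408  -0.25556108 -1.015446    0.5643059  -0.33749608  0.68035127] [-0.12181927 -0.04055939  0.1840624 ]
shift [-0.1046 -0.024   0.3436] turn [-0.0309  0.0595 -0.0017]
```

View pics/side2.png

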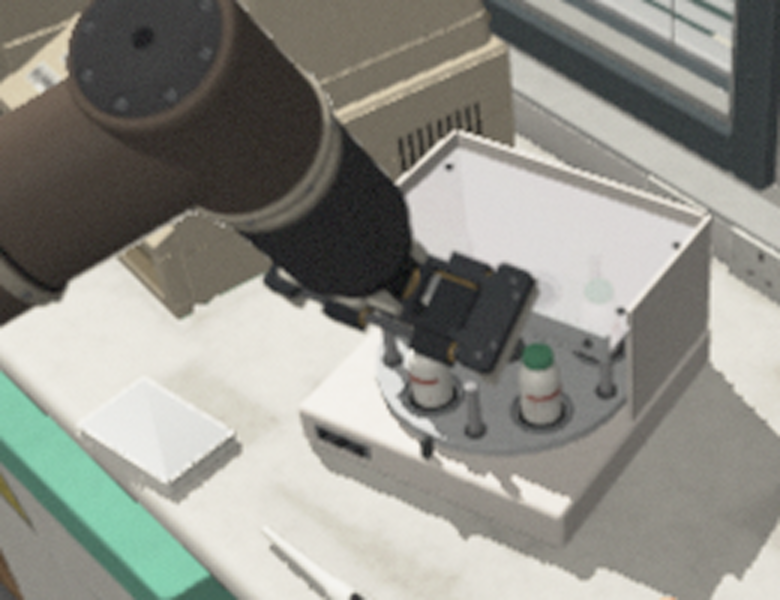

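View pics/top2.png

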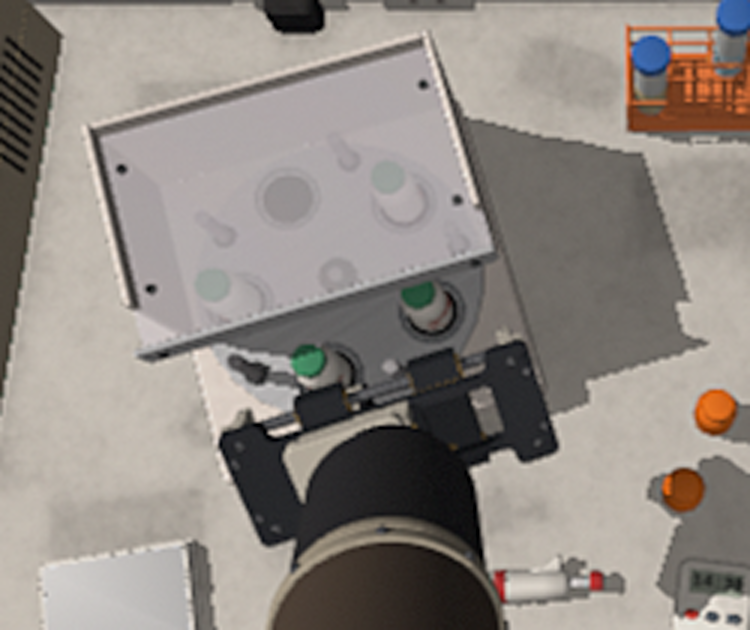

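```bash
python3 -m inch '0.65 -0.03 -0.024 0.1 0 0.03 0; 0.65 -0.06 -0.024 0.2 -0.03 0.06 0; 0.65 -0.08 -0.024 0.27 -0.03 0.06 0; 0.65 -0.105 -0.024 0.344 -0.03 0.06 0; 0.65 -0.105 -0.024 0.344 -0.03 0.06 0; 0.65 -0.105 -0.024 0.344 -0.03 0.06 0'; python3 - <<'E'
from h import *
R=tgt(PSI,np.radians(35))
s=arm.get_state(); print(s["q"],toloc(s["eef_pos"]))
cmd(loc(-.095,-.030,.080),R)
f=grab("side"); save(f,"side3.png",(70,220,120,320),4); f=grab("top"); save(f,"top3.png",(90,300,50,300),3)
E
```

```text
t: 2.7
eef_pos: [0.5476, 0.1128, 0.1369]
ee_rot: [-3.082, -0.541, 0.296]
force: [-0.6, -0.7, 0.2]
width: 0.0307
[ 0.53803872 -0.07787756 -1.01565981  0.61168676 -0.11305153  0.75495118] [-0.07808903 -0.05654183  0.13693023]
shift [-0.1458 -0.0805  0.1389] turn [-0.0589  0.0669  0.0004]
```

View pics/side3.png

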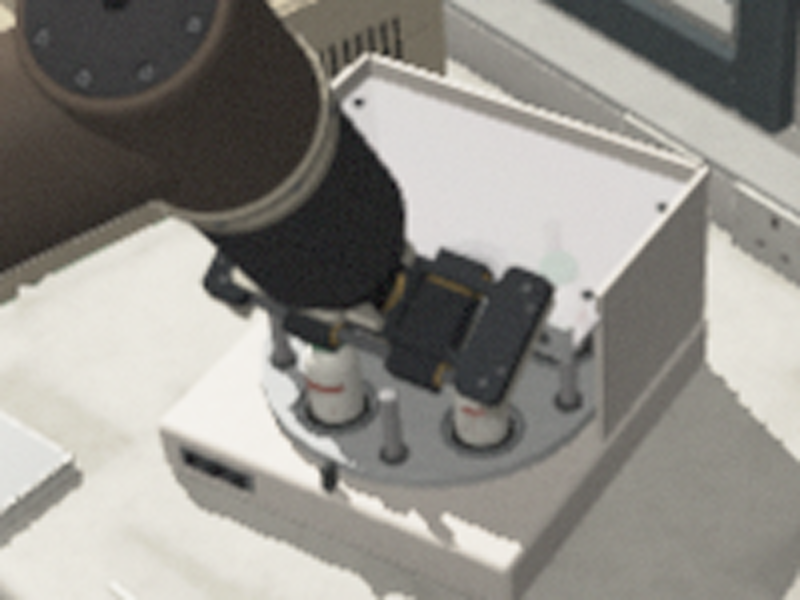

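View pics/top3.png

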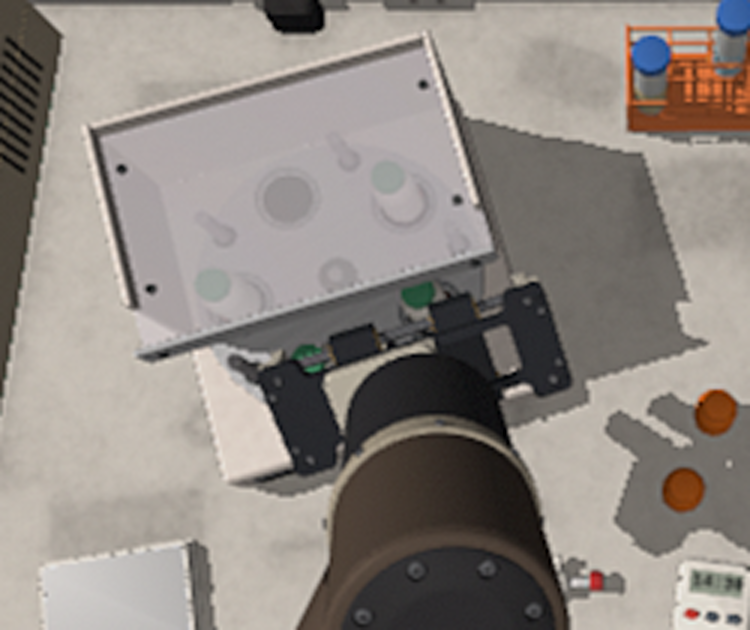

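```bash
cat > kin.py <<'E'
import numpy as np, itertools
from scipy.spatial.transform import Rotation as Ro
from scipy.optimize import least_squares
S=[([1.54911531,.359387652,.0110601726,-.000381,-1.22410237,-.28809329],(.20562589,.64233613,.19111726),(3.13992,-.00012,-.30990)),
([1.5707921,-.43361027,-.97368845,.72956634,-.96861796,-.10971352],(.3696,.2807,.2785),(-3.14,-.613,.297)),
([.7013408,-.25556108,-1.015446,.5643059,-.33749608,.68035127],(.5011,.1155,.1841),(-3.109,-.549,.292)),
([.53803872,-.07787756,-1.01565981,.61168676,-.11305153,.75495118],(.5476,.1128,.1369),(-3.082,-.541,.296))]
AX={'x':(1,0,0),'X':(-1,0,0),'y':(0,1,0),'Y':(0,-1,0),'z':(0,0,1),'Z':(0,0,-1)}
E
python3 - <<'E'
from kin import *
Q=np.array([s[0] for s in S]); RR=[Ro.from_euler("xyz",s[2]) for s in S]
out=[]
for j1 in 'zZ':
 for j2 in 'yY':
  for j3 in 'yY':
   for w in itertools.product('xXyYzZ',repeat=3):
    if w[0].lower()==w[1].lower() or w[1].lower()==w[2].lower(): continue
    ax=(j1,j2,j3)+w
    Ms=[]
    for q in Q:
        M=Ro.identity()
        for a,qi in zip(ax,q): M=M*Ro.from_rotvec(np.array(AX[a])*qi)
        Ms.append(M)
    # R_i = B M_i T ; B=Rz(c): scan c
    best=9
    for c in np.radians(range(-180,180,5)):
        B=Ro.from_euler("z",c)
        T=[(B*m).inv()*r for m,r in zip(Ms,RR)]
        e=max((T[0].inv()*t).magnitude() for t in T[1:])
        if e<best: best=e;bc=c
    out.append((best,''.join(ax),np.degrees(bc)))
out.sort(); print(*out[:14],sep="\n")
E
```

```text
(0.0006864585158490463, 'zyYXYX', np.float64(0.0))
(0.0006864585158491241, 'zYyxyx', np.float64(-180.0))
(0.36373764401753794, 'zYyxzy', np.float64(-175.0))
(0.36373764401753805, 'zyYXzY', np.float64(5.0))
(0.4528612391798007, 'ZYyzyX', np.float64(165.0))
(0.4528612391798008, 'ZyYzYx', np.float64(-14.999999999999998))
(0.4849539858681935, 'ZYyzyZ', np.float64(-105.00000000000001))
(0.48495398586819366, 'ZyYzYZ', np.float64(75.0))
(0.5193747981582113, 'zYyzxz', np.float64(55.0))
(0.5193747981582113, 'zyYzXz', np.float64(-125.00000000000001))
(0.5256562623121835, 'zYyyzy', np.float64(145.0))
(0.5256562623121835, 'zyYYzY', np.float64(-35.0))
(0.5257576298680529, 'zYyzxY', np.float64(-50.0))
(0.5257576298680529, 'zyYzXy', np.float64(130.0))
```

```bash
cat >> kin.py <<'E'
ax='zyYXYX'
def chain(q):
    M=Ro.identity(); Ms=[M]
    for a,qi in zip(ax,q): M=M*Ro.from_rotvec(np.array(AX[a])*qi); Ms.append(M)
    return Ms
def rowmat(q):
    Ms=chain(q); ex,ey,ez=np.eye(3)
    # unknown: bx,by,h(world) ; a1 (x after j1) ; d (y after j1); L2 (z after j2); L3x, a3z after j3; t (x after j6)
    cols=[ex,ey,ez,Ms[1].apply(ex),Ms[1].apply(ey),Ms[2].apply(ez),Ms[3].apply(ex),Ms[3].apply(ez),Ms[6].apply(ex)]
    return np.array(cols).T
E
python3 - <<'E'
from kin import *
A=np.vstack([rowmat(s[0]) for s in S]); b=np.hstack([s[1] for s in S])
def t(idx):
    x,r,k,sv=np.linalg.lstsq(A[:,idx],b,rcond=None); print(idx,x.round(4),"res",np.abs(A[:,idx]@x-b).max().round(5),sv.round(3))
t([2,3,4,5,6,7,8]); t([0,1,2,3,5,6,7,8]); t([2,3,5,6,7,8]);t([2,3,4,5,6,8]);t(range(9))
M=chain(S[0][0])[6]; print((M.inv()*Ro.from_euler("xyz",S[0][2])).as_matrix().round(3))
E
```

```text
[2, 3, 4, 5, 6, 7, 8] [ 0.1513  0.1548 -0.171   0.5323  0.2986  0.0582  0.3745] res 0.05424 [3.877 2.825 2.029 0.721 0.496 0.292 0.153]
[0, 1, 2, 3, 5, 6, 7, 8] [ 0.1758 -0.0757  0.6018  0.1576  0.4491  0.5222 -0.2696  0.3571] res 0.06115 [3.914 3.331 2.072 0.793 0.61  0.425 0.281 0.169]
[2, 3, 5, 6, 7, 8] [ 0.8078 -0.0279  0.5592  0.5729 -0.1798  0.7553] res 0.19192 [3.875 2.825 0.773 0.536 0.297 0.176]
[2, 3, 4, 5, 6, 8] [ 0.2396  0.167  -0.1667  0.5185  0.3169  0.3962] res 0.05551 [3.73  2.317 2.025 0.611 0.451 0.214]
range(0, 9) [-0.0386  0.0404  0.0032  0.1405 -0.2196  0.5551  0.227   0.1578  0.3669] res 0.05312 [3.917 3.331 2.78  0.879 0.791 0.487 0.342 0.264 0.068]
[[ 0. -0.  1.]
 [-1. -0.  0.]
 [ 0. -1. -0.]]
```

```bash
python3 - <<'E'
from kin import *
ex,ey,ez=np.eye(3)
def rm(q):
    Ms=chain(q)
    return np.array([ez,Ms[1].apply(ex),Ms[1].apply(ey),Ms[2].apply(ez),Ms[3].apply(ex),Ms[3].apply(ez),Ms[4].apply(ey),Ms[5].apply(ez),Ms[6].apply(ex)]).T
A=np.vstack([rm(s[0]) for s in S]); b=np.hstack([s[1] for s in S])
names=["h","a1","d1","L2","L3","a3","w4y","w5z","t"]
def t(idx):
    x,r,k,sv=np.linalg.lstsq(A[:,idx],b,rcond=None); print([names[i] for i in idx],x.round(4),"res",np.abs(A[:,idx]@x-b).max().round(5),sv.round(3)[-1])
t([0,3,4,6,8]); t([0,1,3,4,6,8]); t([0,1,3,4,5,6,8]); t([0,2,3,4,6,8])
E
```

```text
['h', 'L2', 'L3', 'w4y', 't'] [ 0.1989  0.6016  0.4636 -0.1918  0.4126] res 4e-05 0.405
['h', 'a1', 'L2', 'L3', 'w4y', 't'] [ 0.1989 -0.      0.6016  0.4636 -0.1918  0.4126] res 3e-05 0.224
['h', 'a1', 'L2', 'L3', 'a3', 'w4y', 't'] [ 0.1988 -0.      0.6016  0.4636  0.     -0.1918  0.4126] res 3e-05 0.16
['h', 'd1', 'L2', 'L3', 'w4y', 't'] [ 0.1988  0.      0.6016  0.4636 -0.1918  0.4125] res 4e-05 0.268
```

```bash
cat >> kin.py <<'E'
H,L2,L3,W,TL=0.1989,.6016,.4636,-.1918,.4126
TT=Ro.from_matrix([[0,0,1],[-1,0,0],[0,-1,0]])
LO=np.array([-3.07,-1.43,-1.02,-3.03,-3.05,-3.03]);HI=np.array([3.07,2.12,1.25,1.67,0,3.03])
def fk(q):
    Ms=chain(q); p=np.array([0,0,H])+Ms[2].apply([0,0,L2])+Ms[3].apply([L3,0,0])+Ms[4].apply([0,W,0])+Ms[6].apply([TL,0,0])
    return p,Ms[6]*TT
rng=np.random.default_rng(0)
SEED=[np.array([.54,-.08,-1.0,.6,-.3,.7]),np.array([.5,0,-.9,-2.4,-.3,.7]),np.array([.9,.2,-.5,0,-1.2,-.3]),np.array([-.3,.2,-.6,-1.5,-1.,1.5])]
def ik(p,R,seeds=None,marg=.02,n=4):
    sol=[]
    sd=list(seeds) if seeds is not None else SEED+[rng.uniform(LO,HI) for _ in range(n)]
    for s in sd:
        f=lambda q:np.hstack([(fk(q)[0]-p)*3,(fk(q)[1].inv()*R).as_rotvec()])
        r=least_squares(f,np.clip(s,LO+marg+.001,HI-marg-.001),bounds=(LO+marg,HI-marg),max_nfev=60)
        if np.abs(r.fun).max()<1e-3 and not any(np.abs(r.x-x).max()<.05 for x in sol): sol.append(r.x)
    return sol
E
cat > scan.py <<'E'
from kin import *
C=np.array([0.606,0.1895]); PSI=np.radians(16.8)
def loc(x,y,z):
    c,s=np.cos(PSI),np.sin(PSI); return np.array([C[0]+c*x-s*y,C[1]+s*x+c*y,z])
def tgt(alpha,lean): return Ro.from_euler("xyz",[np.pi,-lean,alpha])
if __name__=="__main__":
  pts={"postL":(-.080,.062,.08),"postM":(-.1,0,.08),"postR":(-.080,-.062,.08),"place":(-.074,0,.078)}
  for L in (20,25,30,35,40):
    for a in (-80,-60,-40,-20,0,20,40,60,80):
      o=[]
      for k,v in pts.items():
        s=ik(loc(*v),tgt(PSI+np.radians(a),np.radians(L)),n=0)+ik(loc(*v),tgt(PSI+np.radians(a)+np.pi,-np.radians(L)),n=0)
        o.append(f"{k}:{len(s)}")
      print(L,a,*o,flush=True)
E
time python3 scan.py
```

```text
20 -80 postL:2 postM:2 postR:2 place:2
20 -60 postL:2 postM:2 postR:2 place:2
20 -40 postL:2 postM:2 postR:2 place:2
20 -20 postL:1 postM:1 postR:2 place:1
20 0 postL:2 postM:2 postR:2 place:2
20 20 postL:2 postM:2 postR:2 place:2
20 40 postL:2 postM:2 postR:2 place:2
20 60 postL:2 postM:2 postR:2 place:2
20 80 postL:2 postM:1 postR:1 place:1
25 -80 postL:2 postM:2 postR:2 place:2
25 -60 postL:2 postM:2 postR:2 place:2
25 -40 postL:2 postM:0 postR:0 place:2
25 -20 postL:0 postM:0 postR:0 place:0
25 0 postL:0 postM:0 postR:0 place:0
25 20 postL:2 postM:2 postR:2 place:2
25 40 postL:2 postM:2 postR:2 place:2
25 60 postL:2 postM:2 postR:1 place:2
25 80 postL:1 postM:1 postR:1 place:1
30 -80 postL:2 postM:2 postR:2 place:2
30 -60 postL:2 postM:2 postR:2 place:2
30 -40 postL:2 postM:0 postR:0 place:0
30 -20 postL:0 postM:0 postR:0 place:0
30 0 postL:0 postM:0 postR:0 place:0
30 20 postL:0 postM:2 postR:2 place:2
30 40 postL:2 postM:2 postR:2 place:2
30 60 postL:2 postM:1 postR:1 place:1
30 80 postL:1 postM:1 postR:1 place:1
35 -80 postL:2 postM:2 postR:2 place:2
35 -60 postL:2 postM:2 postR:2 place:2
35 -40 postL:0 postM:0 postR:0 place:0
35 -20 postL:0 postM:0 postR:0 place:0
35 0 postL:0 postM:0 postR:0 place:0
35 20 postL:0 postM:0 postR:2 place:0
35 40 postL:2 postM:2 postR:2 place:2
35 60 postL:1 postM:1 postR:2 place:1
35 80 postL:1 postM:2 postR:2 place:1
40 -80 postL:2 postM:2 postR:2 place:2
40 -60 postL:2 postM:2 postR:0 place:2
40 -40 postL:0 postM:0 postR:0 place:0
40 -20 postL:0 postM:0 postR:0 place:0
40 0 postL:0 postM:0 postR:0 place:0
40 20 postL:0 postM:2 postR:2 place:2
40 40 postL:2 postM:1 postR:1 place:1
40 60 postL:2 postM:2 postR:2 place:2
40 80 postL:2 postM:2 postR:2 place:2
real	1m23.304s
user	1m22.292s
sys	0m0.119s
```

```bash
cat > scan2.py <<'E'
from scan import *
pts={"postL":(-.085,.062,.08),"postM":(-.105,0,.08),"postR":(-.085,-.062,.08),"post16":(-.1,-.03,.08),"place":(-.082,0,.085),"placeUp":(-.082,0,.16)}
for L in (18,20,22,24):
  for a in (-10,0,10):
    print(L,a)
    for k,v in pts.items():
      for fl in(0,1):
        R=tgt(PSI+np.radians(a)+fl*np.pi,np.radians(L)*(1-2*fl))
        for s in ik(loc(*v),R,n=0): print("   ",k,fl,s.round(2))
E
python3 scan2.py
```

```text
18 -10
    postL 0 [ 0.89  0.09 -0.87  0.54 -0.43  0.32]
    postL 1 [ 0.89  0.09 -0.87  0.54 -0.43 -2.82]
    postM 0 [ 0.79  0.05 -0.92  0.51 -0.4   0.45]
    postM 1 [ 0.79  0.05 -0.92  0.51 -0.4  -2.69]
    postR 0 [ 0.64  0.08 -0.85  0.41 -0.4   0.69]
    postR 1 [ 0.64  0.08 -0.85  0.41 -0.4  -2.45]
    post16 0 [ 0.72  0.05 -0.9   0.47 -0.4   0.55]
    post16 1 [ 0.72  0.05 -0.9   0.47 -0.4  -2.59]
    place 0 [ 0.77  0.08 -0.86  0.47 -0.42  0.51]
    place 1 [ 0.77  0.08 -0.86  0.47 -0.42 -2.63]
    placeUp 0 [ 0.8  -0.01 -0.7   0.32 -0.66  0.66]
    placeUp 1 [ 0.8  -0.01 -0.7   0.32 -0.66 -2.48]
18 0
    postL 0 [ 0.87  0.09 -0.86  0.45 -0.4   0.6 ]
    postL 1 [ 0.87  0.09 -0.86  0.45 -0.4  -2.54]
    postM 0 [ 0.77  0.04 -0.88  0.38 -0.39  0.76]
    postM 1 [ 0.77  0.04 -0.88  0.38 -0.39 -2.38]
    postR 0 [ 0.61  0.08 -0.79  0.25 -0.41  1.04]
    postR 1 [ 0.61  0.08 -0.79  0.25 -0.41 -2.11]
    post16 0 [ 0.7   0.05 -0.85  0.32 -0.39  0.89]
    post16 1 [ 0.7   0.05 -0.85  0.32 -0.39 -2.26]
    place 0 [ 0.75  0.07 -0.82  0.34 -0.41  0.82]
    place 1 [ 0.75  0.07 -0.82
[... 3535 characters left out ...]
.19 -0.54  1.16]
    placeUp 1 [ 0.73 -0.06 -0.72  0.19 -0.54 -1.98]
24 -10
    placeUp 0 [ 0.81 -0.07 -0.87  0.57 -0.51  0.41]
    placeUp 1 [ 0.81 -0.07 -0.87  0.57 -0.51 -2.73]
24 0
    placeUp 0 [ 0.78 -0.08 -0.84  0.43 -0.47  0.73]
    placeUp 1 [ 0.78 -0.08 -0.84  0.43 -0.47 -2.41]
24 10
    postR 0 [ 0.58  0.05 -0.85  0.17 -0.26  1.3 ]
    postR 1 [ 0.58  0.05 -0.85  0.17 -0.26 -1.84]
    post16 0 [ 0.65  0.01 -0.96  0.38 -0.2   1.03]
    post16 1 [ 0.65  0.01 -0.96  0.38 -0.2  -2.11]
    place 0 [ 0.69  0.03 -0.95  0.48 -0.2   0.9 ]
    place 1 [ 0.69  0.03 -0.95  0.48 -0.2  -2.24]
    placeUp 0 [ 0.74 -0.07 -0.77  0.23 -0.48  1.12]
    placeUp 1 [ 0.74 -0.07 -0.77  0.23 -0.48 -2.02]
```

```bash
python3 - <<'E'
from h import *
R=tgt(PSI,np.radians(20))
cmd(loc(-.115,-.030,.185),R)
cmd(loc(-.1005,-.030,.085),R)
E
```

```text
shift [-0.0226 -0.1012 -0.1936] turn [-0.0584 -0.1835  0.0078]
shift [-0.153  -0.0823  0.1164] turn [-0.0584 -0.1835  0.0078]
```

```bash
python3 -m inch '0.65 -0.02 -0.05 -0.1 0 0 0; 0.65 -0.0226 -0.1 -0.194 -0.03 -0.1 0; 0.65 -0.0226 -0.1 -0.194 -0.058 -0.18 0.008; 0.65 -0.0226 -0.1 -0.194 -0.058 -0.18 0.008;0.65 -0.0226 -0.1 -0.194 -0.058 -0.18 0.008'; python3 - <<'E'
from h import *
R=tgt(PSI,np.radians(20))
s=arm.get_state(); print(s["q"],toloc(s["eef_pos"]),s["qd"].round(3))
cmd(loc(-.1005,-.030,.085),R)
E
```

```text
t: 3.3
eef_pos: [0.5055, 0.1282, 0.1861]
ee_rot: [-3.14, -0.356, 0.293]
force: [-0.3, -0.1, -0.2]
width: 0.0305
[ 0.74381681 -0.1342409  -0.73154235  0.24561436 -0.66452533  0.95010093] [-0.11395534 -0.02961556  0.1861217 ] [-0.021 -0.003 -0.07   0.005  0.025 -0.005]
shift [-0.0754  0.002   0.3316] turn [-0.0019 -0.0065 -0.0002]
```

Good, on target. Now down around the post at 16.7°.

```bash
python3 -m inch '0.6 -0.03 0 0.12 0 0 0; 0.6 -0.055 0 0.24 0 0 0; 0.6 -0.075 0 0.33 0 0 0; 0.6 -0.075 0 0.33 0 0 0; 0.6 -0.075 0 0.33 0 0 0'; python3 - <<'E'
from h import *
R=tgt(PSI,np.radians(20))
s=arm.get_state(); print(s["q"],toloc(s["eef_pos"]),s["qd"].round(3))
f=grab("side"); save(f,"side4.png",(70,220,120,320),4); f=grab("top"); save(f,"top4.png",(90,300,50,300),3)
th=np.radians(40)
for t in (25,32,40): 
    th=np.radians(t); cmd(loc(-.105*np.cos(th),-.105*np.sin(th),.085),R)
E
```

```text
t: 3.8
eef_pos: [0.5166, 0.1291, 0.084]
ee_rot: [3.141, -0.351, 0.292]
force: [-0.6, 0.1, -0.8]
width: 0.0347
[ 0.69101513  0.02217127 -0.92281946  0.42943258 -0.3281615   0.78472079] [-0.10303202 -0.03196754  0.08395453] [ 0.007 -0.03   0.043 -0.007 -0.011  0.004]
shift [0.0178 0.0448 0.01  ] turn [-0.0008 -0.006  -0.0015]
shift [0.037  0.0823 0.0171] turn [-0.0008 -0.006  -0.0015]
shift [0.064  0.1218 0.027 ] turn [-0.0008 -0.006  -0.0015]
```

View pics/side4.png

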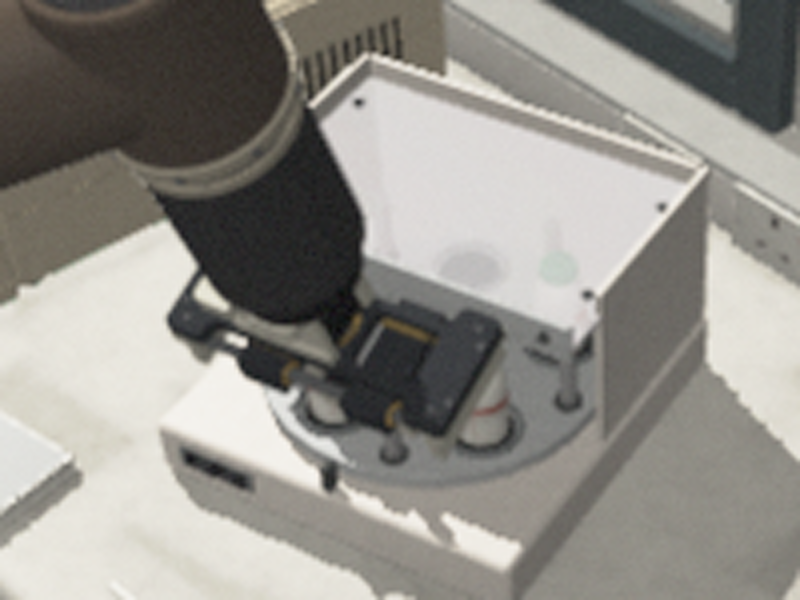

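View pics/top4.png

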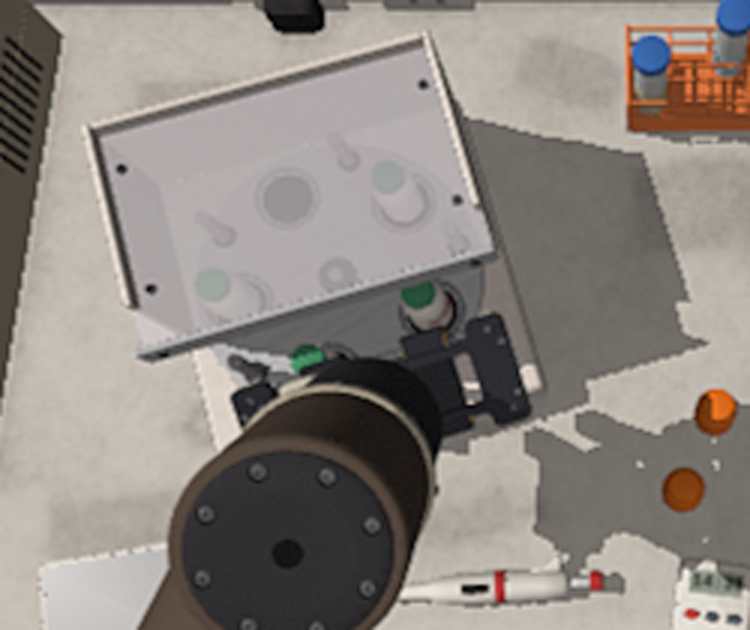

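```bash
python3 -m inch '0.8 0 0 0 0 0 0; 0.8 0.008 0.02 0.005 0 0 0; 0.8 0.018 0.045 0.01 0 0 0; 0.8 0.028 0.065 0.014 0 0 0; 0.8 0.037 0.082 0.017 0 0 0; 0.8 0.05 0.103 0.022 0 0 0; 0.8 0.053 0.107 0.023 0 0 0; 0.8 0.053 0.107 0.023 0 0 0' 10; python3 - <<'E'
from h import *
R=tgt(PSI,np.radians(20))
s=arm.get_state(); print(s["force"],toloc(s["eef_pos"]),s["qd"].round(3),s["width"])
f=grab("side"); save(f,"side5.png",(70,220,120,320),4); f=grab("top"); save(f,"top5.png",(90,300,50,300),3)
E
```

```text
t: 4.7
eef_pos: [0.5436, 0.1045, 0.0836]
ee_rot: [-3.141, -0.353, 0.291]
force: [-0.3, 0.1, 0.4]
width: 0.0178
[-0.26859507  0.11856782  0.38535204] [-0.08427461 -0.06331478  0.08363218] [ 0.009 -0.006 -0.013  0.008  0.002 -0.015] 0.017765597785990142
```

View pics/side5.png

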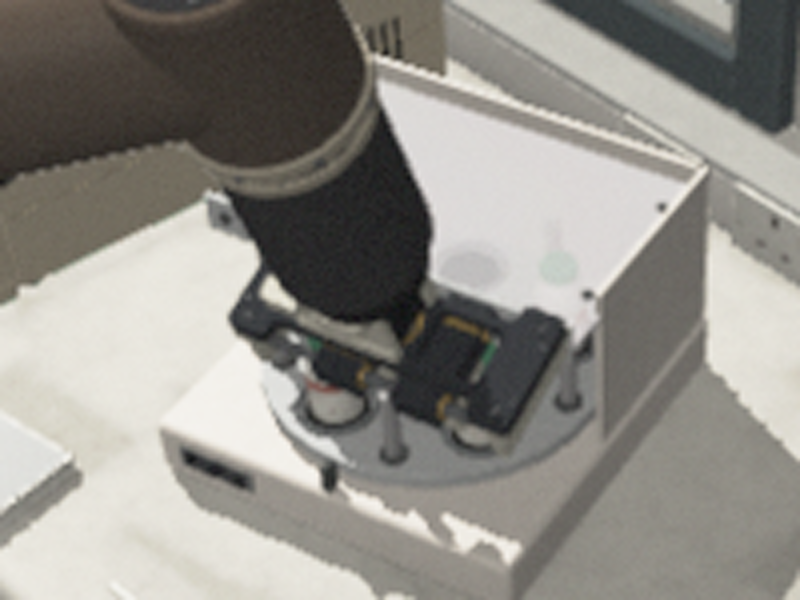

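View pics/top5.png

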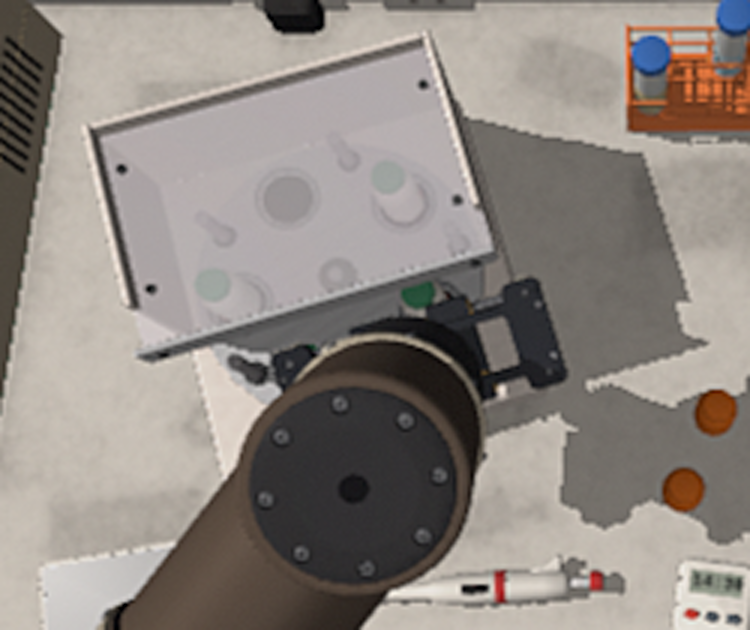

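```bash
python3 - <<'E'
from h import *
s=arm.get_state(); p=s["eef_pos"]
f=grab("side"); u=proj(f,p); print("crop px",(u[0]-120)*4,(u[1]-70)*4)
for z in(.06,.115):
  u=proj(f,loc(-.1005,-.030,z)); print("post",(u[0]-120)*4,(u[1]-70)*4)
save(f,"side5b.png",(120,200,180,290),7)
g=grab("top"); u=proj(g,p); print("top crop",(u[0]-50)*3,(u[1]-90)*3)
E
```

```text
crop px 449.32949496611604 432.7097767372337
post 395.57457135798495 456.2975010691415
post 388.4492837880463 394.8796486213587
top crop 433.9221111811788 339.6304347970697
```

View pics/side5b.png

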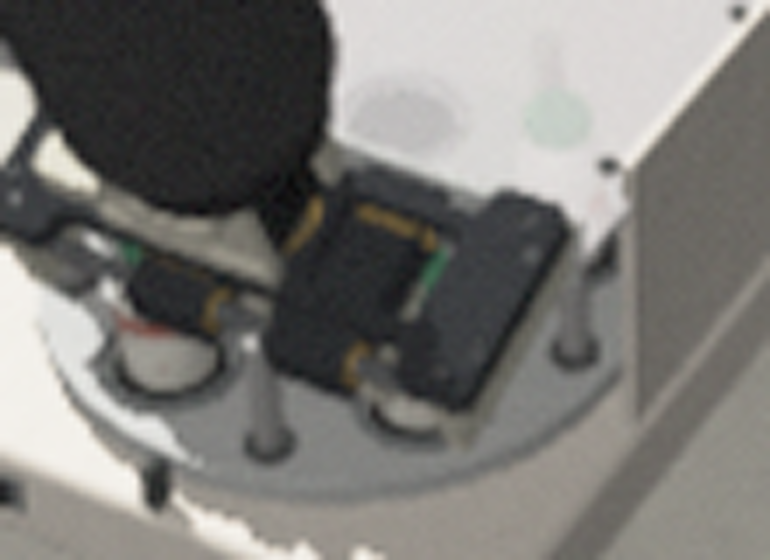

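```bash
python3 - <<'E'
from h import *
s=arm.get_state(); p=s["eef_pos"]; print(toloc(p))
f=grab("side")
for (a,b) in [(262,350),(265,400),(268,435),(365,385),(375,405),(460,430),(345,385),(410,420),(330,360),(230,310),(575,310),(520,420)]:
    print((a,b),toloc(depthpt(f,180+a/7,120+b/7)).round(4))
f=grab("top"); s=f["img"]; save(f,"top5b.png",(170,240,140,250),7)
E
```

```text
[-0.08472628 -0.06303052  0.08343401]
(262, 350) [-0.1589 -0.0753  0.1799]
(265, 400) [-0.1035 -0.0316  0.0885]
(268, 435) [-0.1039 -0.0313  0.0707]
(365, 385) [-0.1113 -0.0823  0.1265]
(375, 405) [-0.1073 -0.083   0.1135]
(460, 430) [-0.1612 -0.1539  0.1818]
(345, 385) [-0.1579 -0.1073  0.1777]
(410, 420) [-0.0674 -0.0703  0.0654]
(330, 360) [-0.1592 -0.1031  0.1884]
(230, 310) [-0.153  -0.0593  0.1862]
(575, 310) [-0.0091 -0.1086  0.0909]
(520, 420) [-0.0416 -0.1026  0.0584]
```

View pics/top5b.png

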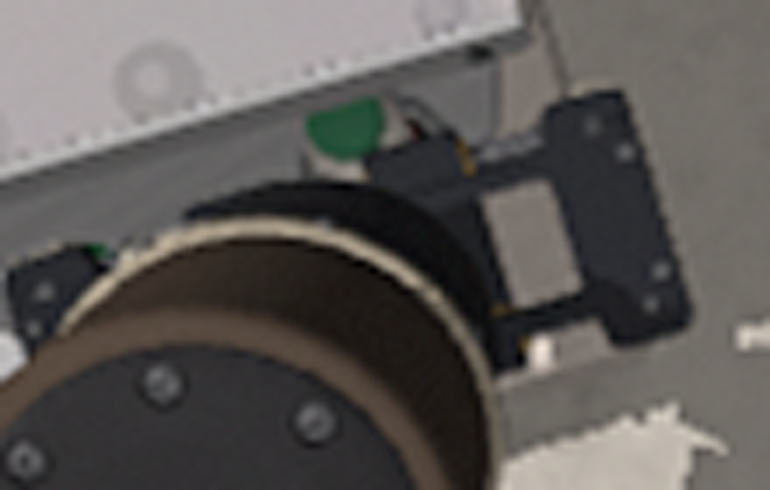

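```bash
python3 -m inch '0.6 0 0 -0.1 0 0 0; 0.6 0 0 -0.22 0 0 0; 0.6 0 -0.05 -0.32 0 0 0; 0.6 -0.03 -0.1 -0.32 0 0 0; 0.6 -0.05 -0.1 -0.32 0 0 0; 0.6 -0.05 -0.1 -0.32 0 0 0'; python3 - <<'E'
from h import *
s=arm.get_state(); p=s["eef_pos"]; print(toloc(p),s["width"])
f=grab("side");save(f,"side6.png",(90,210,150,310),5);  u=proj(f,p); print("crop px",(u[0]-150)*5,(u[1]-90)*5)
g=grab("top"); save(g,"top6.png",(150,250,110,260),5);u=proj(g,p); print("top crop",(u[0]-110)*5,(u[1]-150)*5)
E
```

```text
t: 5.6
eef_pos: [0.4883, 0.1193, 0.1677]
ee_rot: [-3.141, -0.352, 0.293]
force: [0.1, -1.1, -0.7]
width: 0.0349
[-0.13297228 -0.03314709  0.16773434] 0.03489258033253862
crop px 295.11342191388223 356.8329089634375
top crop 353.9870872722298 347.470669959564
```

View pics/side6.png

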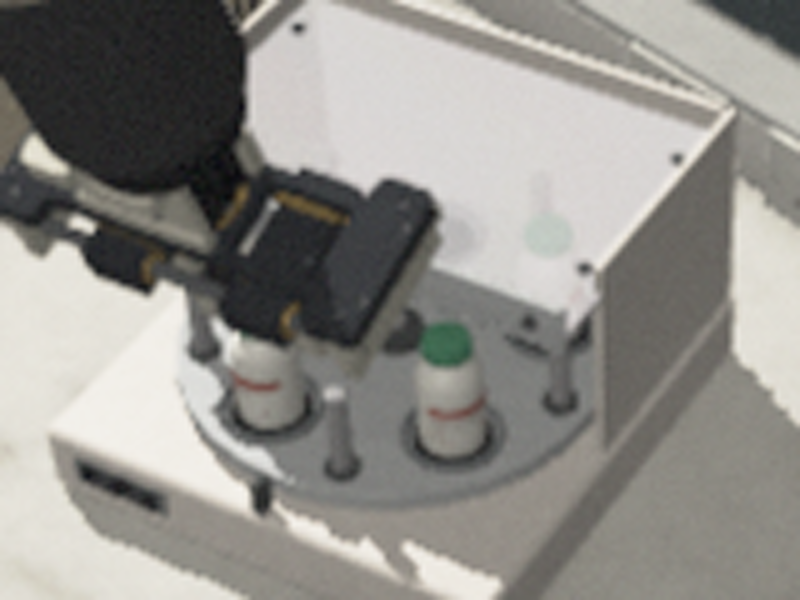

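View pics/top6.png

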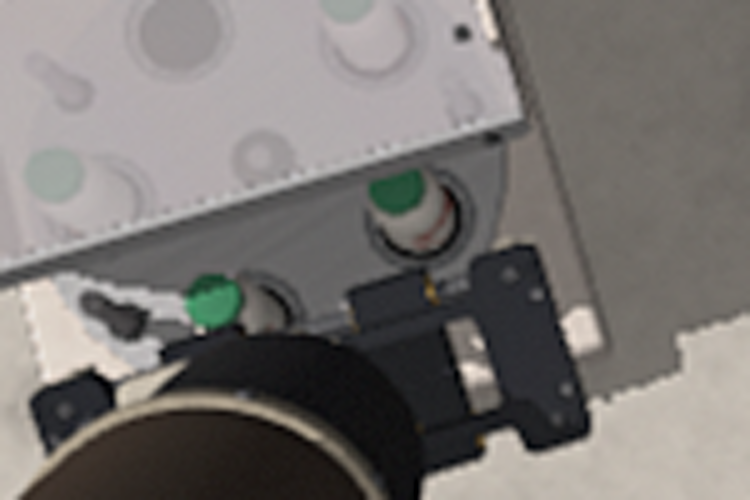

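```bash
python3 - <<'E'
from h import *
s=arm.get_state(); p=s["eef_pos"]; R=Ro.from_euler("xyz",s["ee_rot"])
f=grab("side")
for y in(-.028,0,.028):
  for z in (0,-.03,-.066):
    u=proj(f,p+R.apply([0,y,z])); print(y,z,((u[0]-150)*5),((u[1]-90)*5))
# depth->tool frame of pixels near gripper
H,W=f["range_z"].shape
pts=[]
for v in range(120,170):
  for u in range(150,240):
    if f["range_z"][v,u]>0:
        q=R.inv().apply(depthpt(f,u,v)-p); 
        if abs(q[0])<.06 and abs(q[1])<.12 and -.15<q[2]<.03: pts.append(((u-150)*5,(v-90)*5,*(q*1000).round(0)))
pts=np.array(pts); print(len(pts)); o=np.argsort(-pts[:,4]); print(pts[o[:40]])
g=grab("top")
pt=[]
for v in range(170,260):
  for u in range(100,250):
    q=R.inv().apply(depthpt(g,u,v)-p)
    if abs(q[0])<.05 and abs(q[1])<.12 and -.2<q[2]<.01: pt.append(((u-110)*5,(v-150)*5,*(q*1000).round(0)))
pt=np.array(pt);o=np.argsort(-pt[:,4]); print(pt[o[:25]])
E
```

```text
-0.028 0 248.4730564699676 336.81343782561413
-0.028 -0.03 229.669538694082 305.5839876502024
-0.028 -0.066 205.97467421830117 266.23084116031976
0 0 296.5713882938679 355.6611560904602
0 -0.03 278.7055994151791 324.6261262718434
0 -0.066 256.1843898230609 285.5040692505355
0.028 0 345.35695619964895 374.7781733426423
0.028 -0.03 328.4580548507323 343.94646194397876
0.028 -0.066 307.1479965374375 305.06668187790353
1959
[[325. 355.  -8.  32. -35.]
 [305. 350. -10.  24. -39.]
 [320. 355. -10.  32. -39.]
 [310. 350. -10.  27. -40.]
 [325. 350.  -7.  33. -40.]
 [215. 315. -11. -25. -41.]
 [210. 310. -10. -29. -41.]
 [300. 345. -11.  23. -43.]
 [205. 310. -12. -29. -44.]
 [295. 340. -10.  20. -44.]
 [325. 345.  -7.  34. -44.]
 [300. 340.  -9.  23. -45.]
 [305. 345. -11.  26. -45.]
 [315. 350. -11.  32. -45.]
 [220. 315. -12. -20. -46.]
 [205. 305. -11. -30. -47.]
 [215. 310. -11. -23. -47.]
 [320. 345.  -9.  34. -47.]
 [320. 350. -11.  35. -48.]
 [310. 345. -11.  30. -49.]
 [315. 345. -10.  32. -49.]
 [320. 340.  -7.  34. -49.]
 [310. 340. -10.  30. -51.]
 [200. 300. -11. -30. -51.]
 [21
[... 570 characters left out ...]
-100.]
 [ 455.  350.   -0.   52. -101.]
 [  95.  365.   35.  -80. -102.]
 [ 485.  445.  -40.   52. -103.]
 [ 510.  235.   37.   87. -103.]
 [ 350.  285.   36.   22. -103.]
 [ 245.  325.   33.  -21. -104.]
 [ 445.  325.   11.   52. -105.]
 [ 455.  355.   -2.   52. -105.]
 [ 465.  385.  -14.   52. -105.]
 [ 400.  270.   37.   42. -106.]
 [ 425.  265.   36.   52. -106.]
 [ 185.  335.   36.  -43. -106.]
 [ 450.  340.    5.   52. -106.]
 [ 170.  340.   36.  -49. -107.]
 [ 515.  235.   37.   89. -107.]
 [ 200.  330.   37.  -37. -107.]
 [ 460.  370.   -8.   52. -107.]
 [ 235.  320.   37.  -23. -107.]
 [  90.  365.   36.  -80. -108.]
 [ 470.  400.  -20.   52. -108.]
 [ 220.  325.   37.  -29. -108.]]
```

```bash
python3 - <<'E'
from h import *
f=grab("side");save(f,"side6b.png",(135,185,180,250),11)
m=(f["range_z"][135:185,180:250]); print((m==0).sum())
s=arm.get_state(); p=s["eef_pos"]; R=Ro.from_euler("xyz",s["ee_rot"])
for y in(-.028,.028):
  for z in (0,-.036):
    u=proj(f,p+R.apply([-.009,y,z])); print(y,z,((u[0]-180)*11),((u[1]-135)*11))
E
```

```text
11
-0.028 0 198.05308780738503 278.0598246022713
-0.028 -0.036 147.54411859062736 195.908398576656
0.028 0 411.2187192384613 362.3310004204439
0.028 -0.036 365.7563939936167 281.25846659523944
```

View pics/side6b.png

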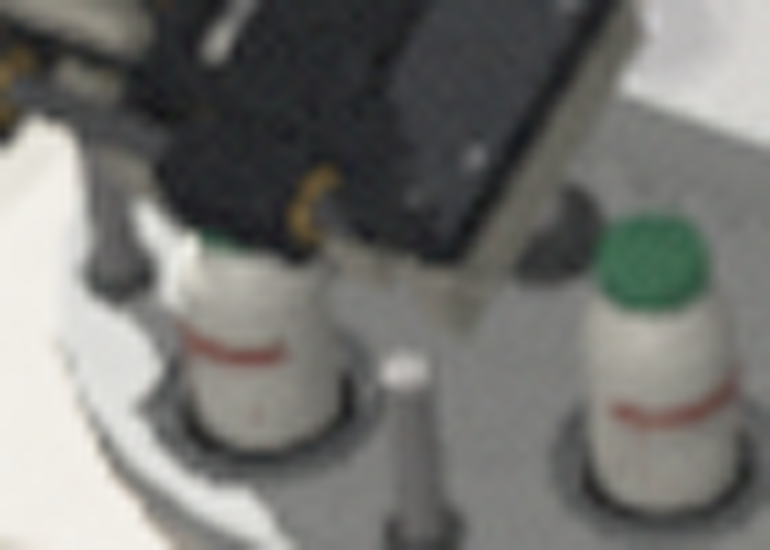

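```bash
python3 - <<'E'
from h import *
s=arm.get_state(); p=s["eef_pos"]; R=Ro.from_euler("xyz",s["ee_rot"])
for n in("side","top"):
  f=grab(n)
  vv,uu=np.mgrid[0:420,0:560]
  o,_=ray(f,0,0)
  E=np.array(f["extrinsics"]);Rc=E[:3,:3]
  d=np.stack([(uu-f["cx"])/f["fx"],-(vv-f["cy"])/f["fy"],-np.ones(uu.shape)],-1)*f["range_z"][...,None]
  w=d@Rc+o
  q=R.inv().apply((w-p).reshape(-1,3)).reshape(w.shape)*1000
  m=(abs(q[...,0])<60)&(abs(q[...,1])<110)&(q[...,2]>-200)&(q[...,2]<5)&(w[...,2]>.133)
  P=q[m]; print(n,len(P))
  for z0 in range(-200,5,10):
    k=P[(P[:,2]>=z0)&(P[:,2]<z0+10)]
    if len(k): print(z0,len(k),k[:,:2].min(0).round(),k[:,:2].max(0).round())
E
```

```text
side 2257
-200 79 [-40. -50.] [-28.  19.]
-190 11 [-37. -25.] [-17.  19.]
-180 21 [-23.   7.] [16. 19.]
-170 63 [-23. -44.] [26. 20.]
-160 100 [-26. -47.] [26. 20.]
-150 856 [-40. -96.] [39. 99.]
-140 259 [-40. -95.] [38. 99.]
-130 471 [-41. -90.] [39. 97.]
-120 212 [-40. -86.] [29. 91.]
-110 117 [-40. -85.] [38. 91.]
-100 5 [-17. -81.] [-2. 88.]
-90 13 [-12. -31.] [ -5. -18.]
-80 8 [ -9. -21.] [ -2. -13.]
-70 7 [-13. -22.] [  2. -15.]
-60 12 [-12. -29.] [-8. 35.]
-50 19 [-13. -32.] [-7. 35.]
-40 4 [-11.  23.] [-9. 33.]
top 1691
-200 28 [ 30. -48.] [37. 17.]
-150 968 [-41. -96.] [37. 97.]
-140 70 [-34. -94.] [37. 97.]
-130 476 [-41. -93.] [37. 95.]
-120 124 [-37. -85.] [37. 85.]
-110 25 [-40. -84.] [37. 88.]
```

```bash
sed -i 's/^H,L2,L3,W,TL=.*/H,L2,L3,W,TL=0.1989,.6016,.4636,-.1918,.3766/' kin.py
cat >> h.py <<'E'
OFF=0.036
def tip(s=None):
    s=s or arm.get_state(); return s["eef_pos"]-Ro.from_euler("xyz",s["ee_rot"]).apply([0,0,OFF])
def cmdt(p,R,s=None):
    "p: wanted TRUE tip"
    s=s or arm.get_state(); cmd(np.array(p)+R.apply([0,0,OFF]),R,s)
E
cat > scan3.py <<'E'
from scan import *
pts={"postL":(-.085,.062,.08),"postM":(-.105,0,.08),"postR":(-.085,-.062,.08),"post16":(-.1,-.03,.08),"place":(-.082,0,.085),"placeUp":(-.082,0,.16)}
for L in (12,14,16,18,20,22):
  for a in (-15,0,15):
    o=[]
    for k,v in pts.items():
        s=ik(loc(*v),tgt(PSI+np.radians(a),np.radians(L)),n=0)
        o.append((k,)+tuple(s[0][2:5].round(2)) if s else (k,"-"))
    print(L,a,o)
print("pick")
for L in(15,18,20):
  for a in (60,65,70,75,80):
    for fl in(0,1):
      s=ik(np.array([.457,-.221,.018]),tgt(np.radians(a)+fl*np.pi,np.radians(L)*(1-2*fl)),n=3)
      print(L,a,fl,[x.round(2) for x in s])
E
python3 scan3.py
```

```text
12 -15 [('postL', np.float64(-0.73), np.float64(0.32), np.float64(-0.51)), ('postM', np.float64(-0.78), np.float64(0.3), np.float64(-0.48)), ('postR', np.float64(-0.72), np.float64(0.25), np.float64(-0.49)), ('post16', np.float64(-0.77), np.float64(0.28), np.float64(-0.48)), ('place', np.float64(-0.72), np.float64(0.28), np.float64(-0.51)), ('placeUp', np.float64(-0.6), np.float64(0.21), np.float64(-0.72))]
12 0 [('postL', np.float64(-0.71), np.float64(0.23), np.float64(-0.49)), ('postM', np.float64(-0.75), np.float64(0.2), np.float64(-0.48)), ('postR', np.float64(-0.68), np.float64(0.13), np.float64(-0.5)), ('post16', np.float64(-0.73), np.float64(0.16), np.float64(-0.48)), ('place', np.float64(-0.69), np.float64(0.18), np.float64(-0.5)), ('placeUp', np.float64(-0.58), np.float64(0.13), np.float64(-0.71))]
12 15 [('postL', np.float64(-0.66), np.float64(0.11), np.float64(-0.5)), ('postM', np.float64(-0.69), np.float64(0.06), np.float64(-0.5)), ('postR', np.float64(-0.61), np.float64(-0.0), np.float64(-0.54)), ('post16', np.float64(-0.66), np.float64(0.03), np.float64(-0.52)), ('place
[... 6094 characters left out ...]
-0.37, -0.41, -0.87,  0.35])]
18 80 0 []
18 80 1 [array([-0.33,  0.41, -0.36, -0.4 , -0.9 ,  0.42])]
20 60 0 [array([-0.37,  0.37, -0.4 , -0.49, -0.8 , -2.95])]
20 60 1 [array([-0.37,  0.37, -0.4 , -0.49, -0.8 ,  0.19])]
20 65 0 [array([-0.37,  0.38, -0.38, -0.48, -0.84, -2.88])]
20 65 1 [array([-0.37,  0.38, -0.38, -0.48, -0.84,  0.26])]
20 70 0 [array([-0.37,  0.4 , -0.37, -0.46, -0.87, -2.81])]
20 70 1 [array([-0.37,  0.4 , -0.37, -0.46, -0.87,  0.33])]
20 75 0 [array([-0.36,  0.41, -0.35, -0.45, -0.9 , -2.74])]
20 75 1 [array([-0.36,  0.41, -0.35, -0.45, -0.9 ,  0.4 ])]
20 80 0 [array([-0.36,  0.42, -0.33, -0.43, -0.93, -2.68])]
20 80 1 [array([-0.36,  0.42, -0.33, -0.43, -0.93,  0.46])]
```

```bash
python3 - <<'E'
from h import *
R=tgt(PSI,np.radians(18)); print(toloc(tip()))
cmdt(loc(-.100,-.028,.13),R)
cmdt(loc(-.100,-.028,.085),R)
E
```

```text
[-0.14410855 -0.03348354  0.20172499]
shift [ 0.0509 -0.0185  0.275 ] turn [ 0.0004 -0.0363 -0.0016]
shift [-0.0008 -0.0185  0.4158] turn [ 0.0004 -0.0363 -0.0016]
```

```bash
python3 -m inch '0.6 0.025 -0.018 0.14 0 -0.036 0; 0.6 0.05 -0.018 0.275 0 -0.036 0; 0.6 0.025 -0.018 0.35 0 -0.036 0; 0.6 -0.001 -0.018 0.416 0 -0.036 0; 0.6 -0.001 -0.018 0.416 0 -0.036 0; 0.8 -0.001 -0.018 0.416 0 -0.036 0; 0.8 -0.001 -0.018 0.416 0 -0.036 0; 0.8 -0.001 -0.018 0.416 0 -0.036 0' 10; python3 - <<'E'
from h import *
R=tgt(PSI,np.radians(18))
s=arm.get_state(); print(s["q"].round(2),toloc(tip()),s["width"])
for t in (20,26,32,38,40): 
    th=np.radians(t); cmdt(loc(-.105*np.cos(th),-.105*np.sin(th),.085),R)
f=grab("side"); save(f,"side7.png",(120,200,180,290),7)
E
```

```text
t: 6.75
eef_pos: [0.5299, 0.138, 0.0528]
ee_rot: [-3.14, -0.318, 0.292]
force: [-0.9, -1.1, -0.1]
width: 0.0193
[ 0.67  0.11 -0.9   0.42 -0.28  0.8 ] [-0.0990202  -0.0273022   0.08695676] 0.01928722940483967
shift [-0.0014  0.0288  0.0065] turn [-0.0011 -0.0037 -0.0013]
shift [0.0123 0.0626 0.011 ] turn [-0.0011 -0.0037 -0.0013]
shift [0.0292 0.0946 0.0165] turn [-0.0011 -0.0037 -0.0013]
shift [0.0492 0.1246 0.023 ] turn [-0.0011 -0.0037 -0.0013]
shift [0.0565 0.1341 0.0254] turn [-0.0011 -0.0037 -0.0013]
```

View pics/side7.png

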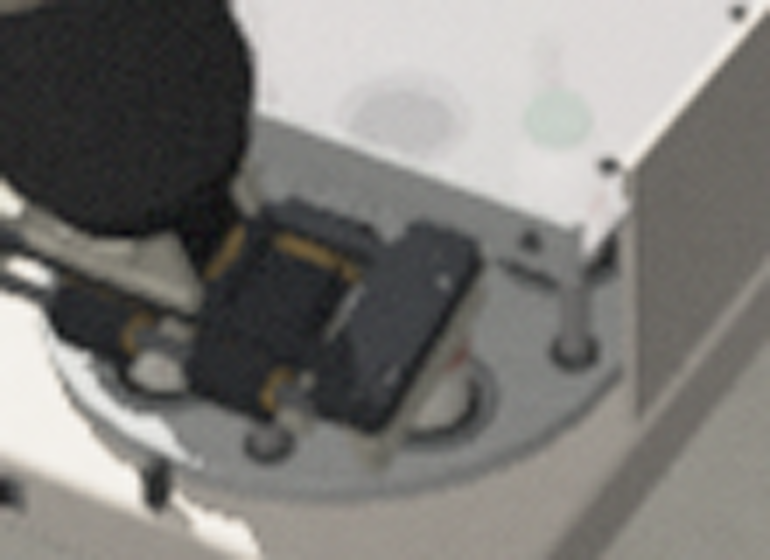

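```bash
python3 -m inch '0.8 -0.001 0.029 0.006 0 0 0; 0.8 0.012 0.062 0.011 0 0 0; 0.8 0.029 0.095 0.016 0 0 0; 0.8 0.043 0.115 0.021 0 0 0; 0.8 0.052 0.128 0.024 0 0 0; 0.8 0.052 0.128 0.024 0 0 0; 0.8 0.052 0.128 0.024 0 0 0'; python3 - <<'E'
from h import *
s=arm.get_state(); p=toloc(tip()); print(s["force"],p,np.degrees(np.arctan2(-p[1],-p[0])),s["width"])
f=grab("side"); save(f,"side8.png",(120,200,180,290),7)
E
```

```text
t: 7.5
eef_pos: [0.5563, 0.1055, 0.0494]
ee_rot: [-3.141, -0.316, 0.292]
force: [0.1, 0.4, -0.6]
width: 0.0175
[ 0.06957807  0.37541485 -0.57781834] [-0.08303465 -0.06609128  0.08362046] 38.517972441198665 0.017463504022584696
```

View pics/side8.png

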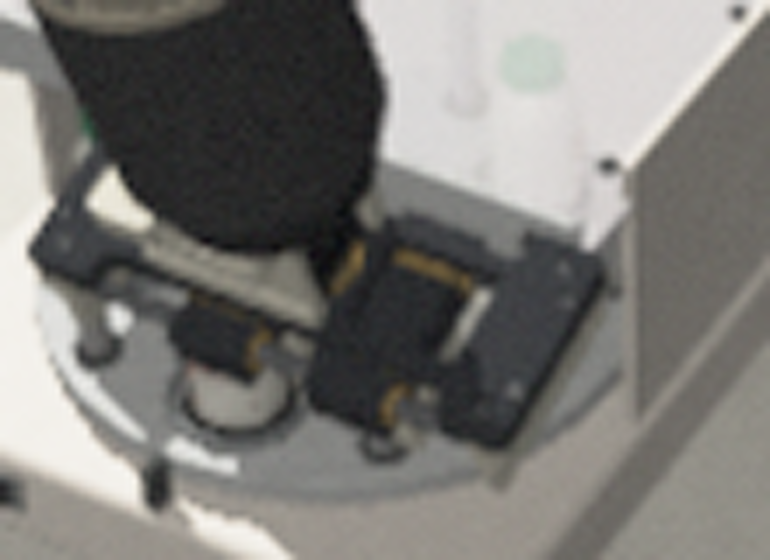

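```bash
python3 - <<'E'
from h import *
R=tgt(PSI,np.radians(18))
cmdt(loc(-.108,-.065,.160),R)
cmdt(loc(-.108,.061,.160),R)
cmdt(loc(-.086,.0615,.085),R)
E
```

```text
shift [ 0.0004 -0.0037 -0.2681] turn [-0.0002 -0.0013 -0.0012]
shift [-1.000e-04 -4.237e-01 -2.680e-01] turn [-0.0002 -0.0013 -0.0012]
shift [-0.008  -0.4253 -0.0076] turn [-0.0002 -0.0013 -0.0012]
```

```bash
python3 -m inch '0.7 0 0 -0.13 0 0 0; 0.65 0 0 -0.268 0 0 0; 0.62 0 -0.15 -0.268 0 0 0; 0.62 0 -0.3 -0.268 0 0 0; 0.62 0 -0.424 -0.268 0 0 0; 0.62 0 -0.424 -0.268 0 0 0; 0.62 0 -0.424 -0.268 0 0 0'; python3 - <<'E'
from h import *
R=tgt(PSI,np.radians(18))
s=arm.get_state(); p=toloc(tip()); print(s["force"],p,s["width"],s["q"].round(2))
f=grab("side"); save(f,"side9.png",(120,200,180,290),7)
# post foot at right should be visible
cmdt(loc(-.086,.0615,.085),R)
g=grab("top"); save(g,"top9.png",(130,250,110,250),5)
E
```

```text
t: 8.25
eef_pos: [0.495, 0.2206, 0.1254]
ee_rot: [-3.141, -0.315, 0.294]
force: [0.8, -0.1, -0.1]
width: 0.0333
[ 0.78790079 -0.13530596 -0.05239875] [-0.10838588  0.06182512  0.15967617] 0.03331298816065456 [ 0.91  0.   -0.79  0.35 -0.55  0.68]
shift [-0.0061 -0.0014  0.2595] turn [-0.0002 -0.0006 -0.0003]
```

View pics/side9.png

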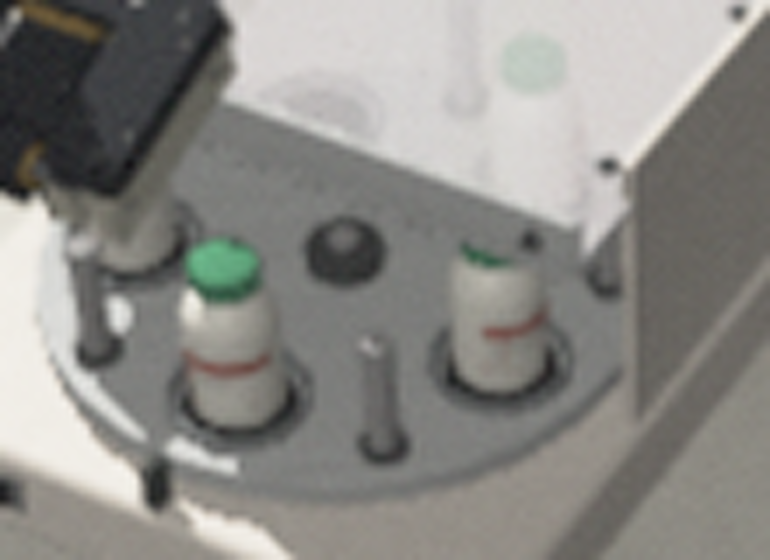

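View pics/top9.png

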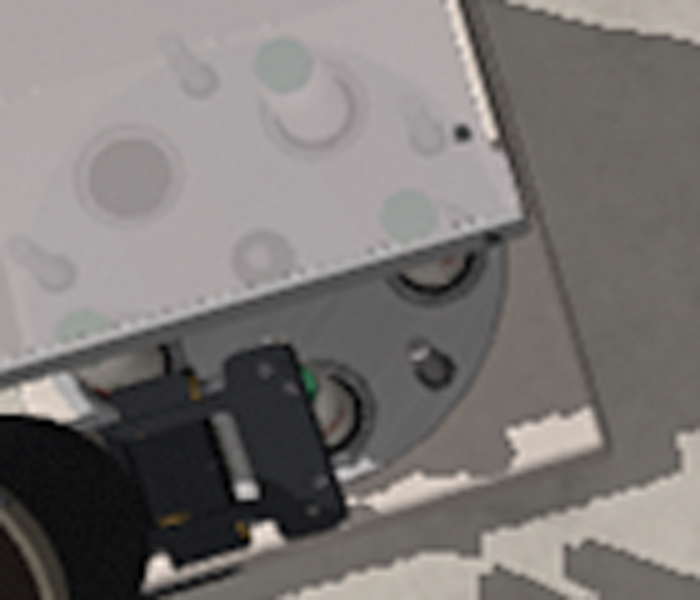

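```bash
python3 - <<'E'
from h import *
f=grab("side")
for (a,b) in[(383,445),(98,350),(345,240)]:
    print(toloc(onplane(f,180+a/7,120+b/7,.062 if b>300 else .075)).round(4))
for t in(-36,36): 
    th=np.radians(t);u=proj(f,loc(-.105*np.cos(th),-.105*np.sin(th),.115)); print("post top pred",(u[0]-180)*7,(u[1]-120)*7)
E
```

```text
[-0.0807 -0.0664  0.062 ]
[-0.0894  0.056   0.062 ]
[-0.0028 -0.0019  0.075 ]
post top pred 75.28444928321252 234.001492627429
post top pred 357.12031308421274 344.12694317008413
```

```bash
python3 - <<'E'
from h import *
R=tgt(PSI,np.radians(18))
cmdt(loc(-.0895,.0575,.085),R)
E
```

```text
shift [-0.018   0.0092  0.2559] turn [ 0.0002 -0.0007 -0.0019]
```

```bash
python3 -m inch '0.62 -0.006 0.009 0.1 0 0 0; 0.62 -0.014 0.009 0.19 0 0 0; 0.62 -0.018 0.009 0.256 0 0 0; 0.62 -0.018 0.009 0.256 0 0 0; 0.8 -0.018 0.009 0.256 0 0 0; 0.8 -0.018 0.009 0.256 0 0 0; 0.8 -0.018 0.009 0.256 0 0 0'; python3 - <<'E'
from h import *
R=tgt(PSI,np.radians(18))
s=arm.get_state(); p=toloc(tip()); print(s["force"],p,s["width"])
for t in range(-26,38,6):
    print(t,end=" "); th=np.radians(t); cmdt(loc(-.105*np.cos(th),-.105*np.sin(th),.085),R,s)
f=grab("side"); save(f,"side10.png",(110,200,150,290),5.5)
E
```

```text
t: 9.1
eef_pos: [0.5151, 0.2235, 0.0524]
ee_rot: [-3.14, -0.318, 0.291]
force: [0.7, -0.7, 0.5]
width: 0.0187
[ 0.73386816 -0.67835611  0.51512638] [-0.08842093  0.05875419  0.08659979] 0.018740391886582275
-26 shift [-0.0209  0.0426 -0.0012] turn [-0.0013 -0.0033 -0.0016]
-20 shift [-0.0344  0.0763 -0.0057] turn [-0.0013 -0.0033 -0.0016]
-14 shift [-0.0445  0.1114 -0.0091] turn [-0.0013 -0.0033 -0.0016]
-8 shift [-0.0511  0.1474 -0.0113] turn [-0.0013 -0.0033 -0.0016]
-2 shift [-0.0541  0.1839 -0.0124] turn [-0.0013 -0.0033 -0.0016]
4 shift [-0.0534  0.2205 -0.0122] turn [-0.0013 -0.0033 -0.0016]
10 shift [-0.0491  0.2568 -0.0109] turn [-0.0013 -0.0033 -0.0016]
16 shift [-0.0412  0.2925 -0.0083] turn [-0.0013 -0.0033 -0.0016]
22 shift [-0.0298  0.3272 -0.0047] turn [-0.0013 -0.0033 -0.0016]
28 shift [-1.510e-02  3.603e-01  1.000e-04] turn [-0.0013 -0.0033 -0.0016]
34 shift [0.0029 0.3917 0.006 ] turn [-0.0013 -0.0033 -0.0016]
```

View pics/side10.png

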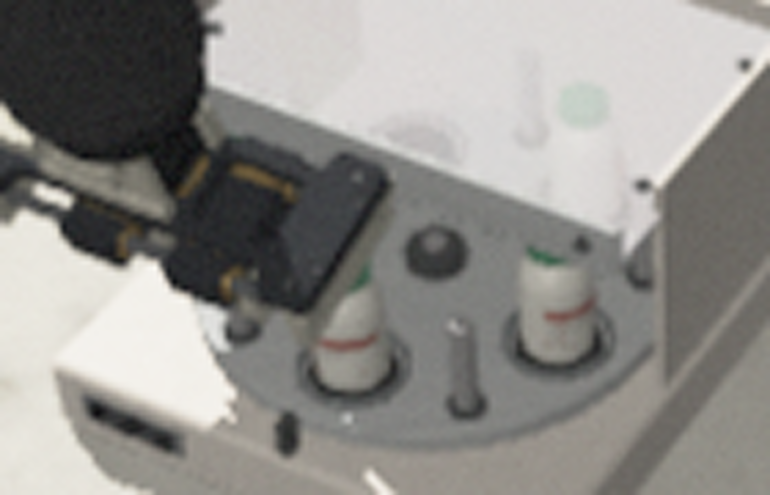

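```bash
python3 -m inch '0.8 -0.021 0.043 -0.001 0 0 0; 0.8 -0.034 0.076 -0.006 0 0 0; 0.8 -0.044 0.111 -0.009 0 0 0; 0.8 -0.051 0.147 -0.011 0 0 0; 0.8 -0.054 0.184 -0.012 0 0 0; 0.8 -0.053 0.22 -0.012 0 0 0; 0.8 -0.049 0.257 -0.011 0 0 0; 0.8 -0.041 0.292 -0.008 0 0 0; 0.8 -0.03 0.327 -0.005 0 0 0; 0.8 -0.015 0.36 0 0 0 0; 0.8 0 0.385 0.005 0 0 0; 0.8 0.004 0.393 0.006 0 0 0'; python3 - <<'E'
from h import *
R=tgt(PSI,np.radians(18))
s=arm.get_state(); p=toloc(tip()); print(s["force"],p,s["width"],np.degrees(np.arctan2(-p[1],-p[0])))
f=grab("side"); save(f,"side11.png",(110,200,150,290),5.5)
cmdt(loc(-.108,-.062,.160),R)
E
```

```text
t: 10.35
eef_pos: [0.5503, 0.1095, 0.0495]
ee_rot: [-3.141, -0.315, 0.291]
force: [-0.2, -0.7, -0.6]
width: 0.0176
[-0.23287031 -0.68228045 -0.63360104] [-0.08760847 -0.06046459  0.0837606 ] 0.017560108044532664 34.612211668722345
shift [ 0.014   0.0052 -0.2627] turn [ 0.0001 -0.001  -0.0023]
```

View pics/side11.png

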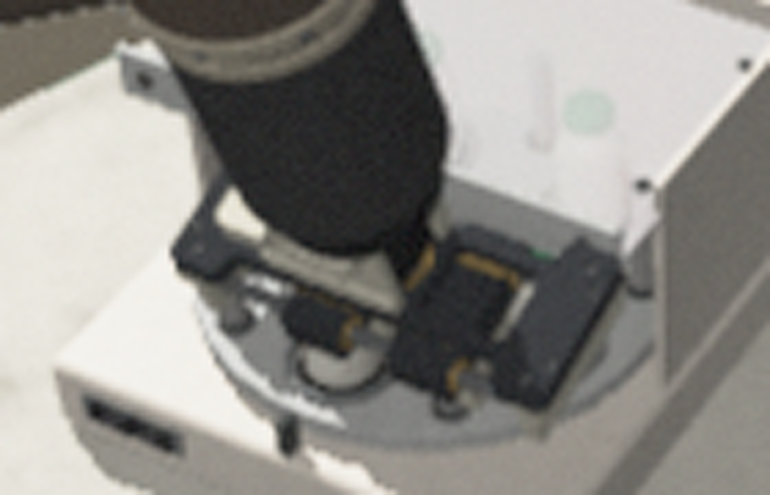

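```bash
python3 -m inch '0.7 0.005 0 -0.13 0 0 0; 0.65 0.014 0 -0.263 0 0 0; 0.62 0.014 -0.15 -0.263 0 0 0; 0.62 0.014 -0.3 -0.263 0 0 0; 0.62 0.014 -0.41 -0.263 0 0 0; 0.62 0.014 -0.41 -0.263 0 0 0; 0.62 0.014 -0.41 -0.263 0 0 0'; python3 - <<'E'
from h import *
s=arm.get_state(); p=toloc(tip()); print(s["force"],p,s["width"],s["q"].round(2))
f=grab("side"); save(f,"side12.png",(120,200,180,290),7)
g=grab("top"); save(g,"top12.png",(130,250,110,250),5)
E
```

```text
t: 11.1
eef_pos: [0.4943, 0.2226, 0.1257]
ee_rot: [-3.141, -0.315, 0.294]
force: [1.0, -0.8, -0.7]
width: 0.0329
[ 1.00092146 -0.77356954 -0.68914258] [-0.10857208  0.06393008  0.15990184] 0.03288624179045641 [ 0.91  0.   -0.79  0.35 -0.55  0.68]
```

View pics/side12.png

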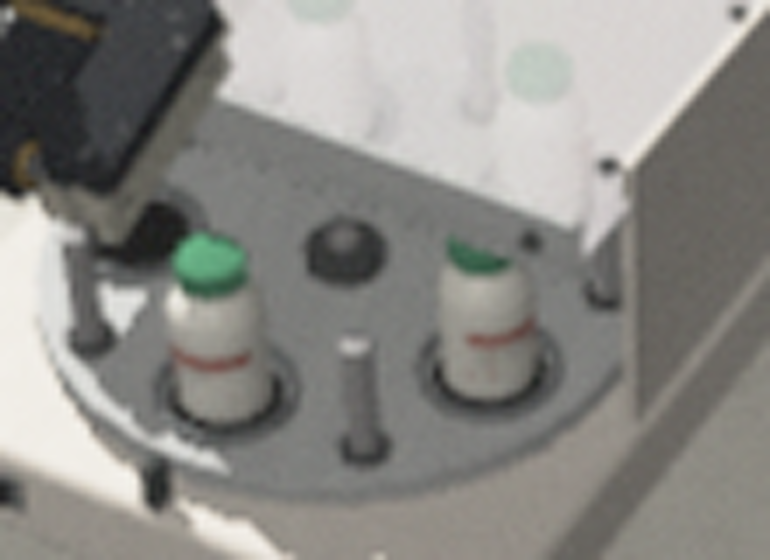

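View pics/top12.png

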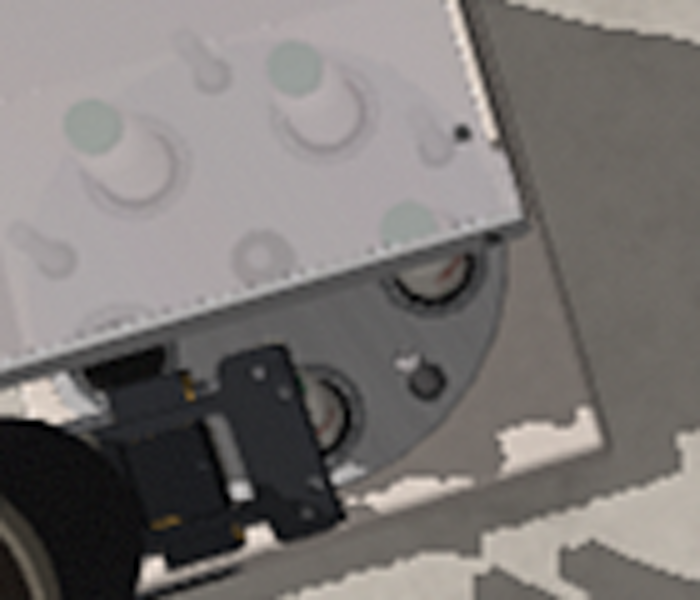

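```bash
python3 - <<'E'
from h import *
f=grab("side")
for n,a,b,z in[("R",363,447,.062),("L",91,338,.062),("Rtop",355,346,.115),("Ltop",76,240,.115)]:
    p=toloc(onplane(f,180+a/7,120+b/7,z)); print(n,p.round(4),np.degrees(np.arctan2(-p[1],-p[0])).round(1),np.hypot(*p[:2]).round(4))
R=tgt(PSI,np.radians(18))
cmdt(loc(-.0855,.0615,.085),R)
E
```

```text
R [-0.0852 -0.0604  0.062 ] 35.4 0.1044
L [-0.0852  0.0621  0.062 ] -36.1 0.1055
Rtop [-0.0861 -0.0616  0.115 ] 35.6 0.1059
Ltop [-0.0876  0.0596  0.115 ] -34.2 0.1059
shift [-0.0052  0.0037  0.2609] turn [ 0.0002 -0.0007 -0.002 ]
```

```bash
python3 -m inch '0.62 -0.002 0.003 0.1 0 0 0; 0.62 -0.004 0.003 0.19 0 0 0; 0.62 -0.005 0.003 0.261 0 0 0; 0.62 -0.005 0.003 0.261 0 0 0; 0.8 -0.005 0.003 0.261 0 0 0; 0.8 -0.005 0.003 0.261 0 0 0; 0.8 -0.005 0.003 0.261 0 0 0'; python3 - <<'E'
from h import *
R=tgt(PSI,np.radians(18))
s=arm.get_state(); p=toloc(tip()); print(s["force"],p,s["width"])
for t in range(-30,38,6):
    print(t,end=" "); th=np.radians(t); cmdt(loc(-.105*np.cos(th),-.105*np.sin(th),.085),R,s)
E
```

```text
t: 11.95
eef_pos: [0.5177, 0.2286, 0.0525]
ee_rot: [-3.14, -0.318, 0.291]
force: [0.0, -0.6, -0.3]
width: 0.0187
[ 0.03058493 -0.60784552 -0.28926788] [-0.08442952  0.06290583  0.08667993] 0.018724000170242342
-30 shift [-0.0227  0.0349 -0.0015] turn [-0.0012 -0.0032 -0.0016]
-24 shift [-0.0384  0.0675 -0.0067] turn [-0.0012 -0.0032 -0.0016]
-18 shift [-0.0509  0.1018 -0.0109] turn [-0.0012 -0.0032 -0.0016]
-12 shift [-0.0598  0.1372 -0.0139] turn [-0.0012 -0.0032 -0.0016]
-6 shift [-0.0652  0.1733 -0.0157] turn [-0.0012 -0.0032 -0.0016]
0 shift [-0.0669  0.2099 -0.0164] turn [-0.0012 -0.0032 -0.0016]
6 shift [-0.0651  0.2465 -0.0158] turn [-0.0012 -0.0032 -0.0016]
12 shift [-0.0596  0.2827 -0.0141] turn [-0.0012 -0.0032 -0.0016]
18 shift [-0.0505  0.3181 -0.0111] turn [-0.0012 -0.0032 -0.0016]
24 shift [-0.038   0.3523 -0.0071] turn [-0.0012 -0.0032 -0.0016]
30 shift [-0.0221  0.3849 -0.0019] turn [-0.0012 -0.0032 -0.0016]
36 shift [-0.0031  0.4156  0.0042] turn [-0.0012 -0.0032 -0.0016]
```

```bash
python3 -m inch '0.8 -0.023 0.035 -0.001 0 0 0; 0.8 -0.038 0.067 -0.007 0 0 0; 0.8 -0.051 0.102 -0.011 0 0 0; 0.8 -0.06 0.137 -0.014 0 0 0; 0.8 -0.065 0.173 -0.016 0 0 0; 0.8 -0.067 0.21 -0.016 0 0 0; 0.8 -0.065 0.247 -0.016 0 0 0; 0.8 -0.06 0.283 -0.014 0 0 0; 0.8 -0.05 0.318 -0.011 0 0 0; 0.8 -0.038 0.352 -0.007 0 0 0; 0.8 -0.022 0.385 -0.002 0 0 0; 0.8 -0.005 0.412 0.004 0 0 0'; python3 -m inch '0.8 0 0 0 0 0 0; 0.72 0 0 0 0 0 0;0.65 0 0 0 0 0 0'; python3 - <<'E'
from h import *
R=tgt(PSI,np.radians(18))
s=arm.get_state(); p=toloc(tip()); print(s["force"],p,s["width"],np.degrees(np.arctan2(-p[1],-p[0])))
cmdt(loc(-.115,-.062,.165),R)
E
```

```text
t: 13.15
eef_pos: [0.5515, 0.1084, 0.0494]
ee_rot: [-3.141, -0.315, 0.291]
force: [-1.1, 0.6, 0.6]
width: 0.0171
t: 13.45
eef_pos: [0.5513, 0.1092, 0.0493]
ee_rot: [-3.141, -0.315, 0.292]
force: [-0.3, -1.0, 0.6]
width: 0.0273
[-0.33705039 -1.00035611  0.58502185] [-0.08676903 -0.06109819  0.08351489] 0.027281806291333668 35.15119320432092
shift [-0.0054  0.003  -0.2874] turn [-0.0001 -0.0009 -0.0012]
```

```bash
python3 -m inch '0.6 -0.003 0 -0.14 0 0 0; 0.6 -0.02 0 -0.287 0 0 0; 0.5 -0.06 0.15 -0.35 0 0 0; 0.4 -0.06 0.3 -0.4 0 0 0; 0.4 -0.06 0.45 -0.4 0 0 0; 0.4 -0.06 0.55 -0.4 0 0 0; 0.4 -0.06 0.55 -0.4 0 0 0'; python3 - <<'E'
from h import *
s=arm.get_state(); p=toloc(tip()); print(s["force"],p,tip(),s["width"],s["q"].round(2))
f=grab("side"); save(f,"side13.png",(120,200,180,290),7)
g=grab("top"); save(g,"top13.png",(130,250,110,250),5)
E
```

```text
t: 14.15
eef_pos: [0.5478, -0.067, 0.1579]
ee_rot: [-3.141, -0.316, 0.289]
force: [0.2, -0.3, -0.1]
width: 0.0525
[ 0.19271103 -0.25519677 -0.10073686] [-0.14103887 -0.228694    0.19209298] [ 0.53708058 -0.07019794  0.19209298] 0.052488703843492364 [ 0.21  0.01 -0.55 -0.04 -0.7   1.67]
```

View pics/side13.png

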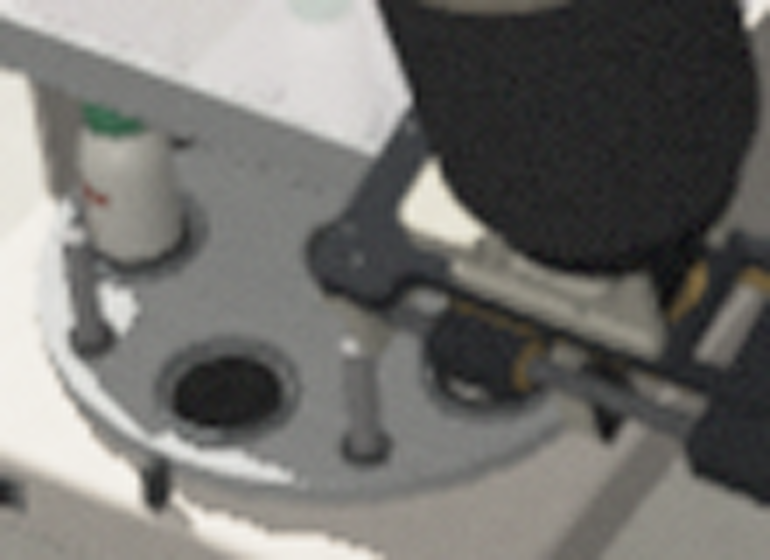

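View pics/top13.png

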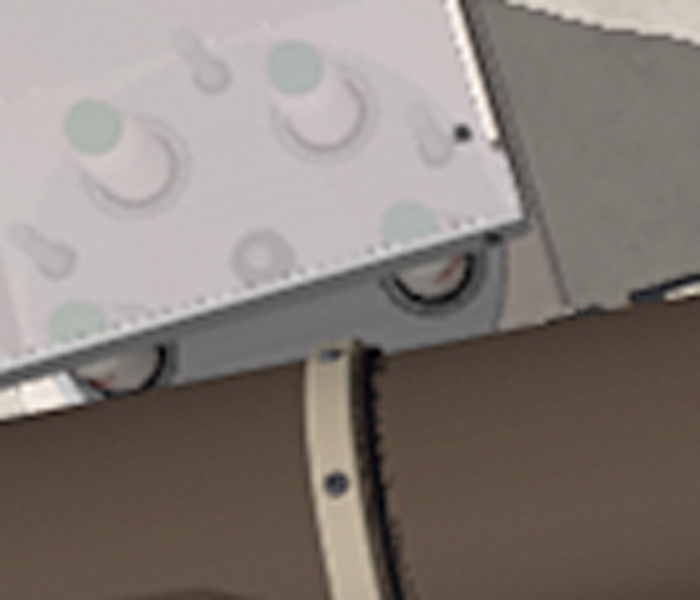

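```bash
cat > obs.py <<'E'
from h import *
import pickle
from scipy.optimize import least_squares
def cloud(f):
    vv,uu=np.mgrid[0:420,0:560]; o,_=ray(f,0,0)
    d=np.stack([(uu-f["cx"])/f["fx"],-(vv-f["cy"])/f["fy"],-np.ones(uu.shape)],-1)*f["range_z"][...,None]
    w=(d@np.array(f["extrinsics"])[:3,:3]+o); return w[f["range_z"]>0]
if __name__=="__main__":
  P=np.vstack([cloud(pickle.load(open(n+"0.pkl","rb"))) for n in("top","side")])
  for n,c,r,zz in [("small",(.457,-.221),.018,(.012,.045)),("or1",(.483,-.131),.018,(.012,.045)),("or2",(.416,-.097),.018,(.012,.045)),("or3",(.374,-.281),.018,(.012,.045)),("water",(.471,-.332),.026,(.015,.075)),("amber",(.592,-.195),.031,(.015,.08))]:
    k=P[(P[:,2]>zz[0])&(P[:,2]<zz[1])&(np.hypot(P[:,0]-c[0],P[:,1]-c[1])<r+.014)]
    s=least_squares(lambda x:np.hypot(k[:,0]-x[0],k[:,1]-x[1])-r,c,loss="soft_l1",f_scale=.002)
    t=P[(np.hypot(P[:,0]-s.x[0],P[:,1]-s.x[1])<.012)]
    print(n,len(k),s.x.round(4),np.abs(s.fun).mean().round(4),"top z",np.percentile(t[:,2],98).round(3))
E
python3 obs.py
```

```text
small 167 [ 0.459  -0.2211] 0.001 top z 0.073
or1 163 [ 0.4904 -0.1293] 0.001 top z 0.073
or2 141 [ 0.4234 -0.1   ] 0.0009 top z 0.073
or3 174 [ 0.3791 -0.2894] 0.0008 top z 0.072
water 486 [ 0.4823 -0.3456] 0.0011 top z 0.117
amber 566 [ 0.6018 -0.2043] 0.0011 top z 0.133
```

```bash
cat > clr.py <<'E'
from scan import *
obs=[(.0314,.0918,.018,.070),(-.0356,.121,.018,.070),(-.0799,-.0683,.018,.070),(.0233,-.1245,.026,.115),(.143,.017,.031,.130)]
pts=[]
for ox,oy,r,h in obs:
    for z in np.linspace(0,h,14):
        rr=r if z<.84*h else r*.7
        for a in np.linspace(0,6.28,30): pts.append((ox+rr*np.cos(a),oy+rr*np.sin(a),z))
pts=np.array(pts)
def boxd(q,lo,hi):
    e=np.maximum(np.maximum(lo-q,q-hi),0); return np.linalg.norm(e,axis=1).min()
B=np.array([.459,-.2211,0])
for L in(15,18):
 for hg,gd in((.034,.014),(.038,.014)):
  o=[]
  for a in range(-180,180,5):
    R=tgt(np.radians(a),np.radians(L)); q=R.inv().apply(pts-np.array([0,0,hg]))
    b=boxd(q,np.array([-.039,-.0965,-.2]),np.array([.039,.0965,-(.066-gd)]))
    fi=boxd(q,np.array([-.0095,-.049,-.052]),np.array([.0095,.049,gd]))
    if min(b,fi)>.011: o.append((a,round(b*1000,1),round(fi*1000,1)))
  print(L,hg,gd,o)
L=np.radians(18)
for a in (65,70,75,80,-70,-75,-80):
  for fl in(0,1):
    R=tgt(np.radians(a)+fl*np.pi,L*(1-2*fl)); s=ik(B+[0,0,.036]+R.apply([0,0,.014]),R,n=2); print(a,fl,[x.round(2) for x in s])
for fl in(0,1):
    R=tgt(PSI+fl*np.pi,L*(1-2*fl)); print("place",fl,[x.round(2) for x in ik(loc(-.085,0,.096)+R.apply([0,0,.014]),R,n=2)])
E
python3 clr.py
```

```text
15 0.034 0.014 [(-95, np.float64(13.5), np.float64(48.9)), (-90, np.float64(15.7), np.float64(45.5)), (-85, np.float64(16.4), np.float64(42.6)), (-80, np.float64(16.4), np.float64(40.2)), (-75, np.float64(15.1), np.float64(38.2)), (-70, np.float64(12.5), np.float64(37.1)), (60, np.float64(14.7), np.float64(54.9)), (65, np.float64(21.3), np.float64(58.2)), (70, np.float64(21.2), np.float64(56.5)), (75, np.float64(17.2), np.float64(52.5)), (80, np.float64(14.7), np.float64(48.8)), (85, np.float64(12.0), np.float64(45.4))]
15 0.038 0.014 [(-145, np.float64(12.9), np.float64(45.2)), (-130, np.float64(11.5), np.float64(56.5)), (-95, np.float64(13.5), np.float64(48.9)), (-90, np.float64(15.7), np.float64(45.5)), (-85, np.float64(16.4), np.float64(42.6)), (-80, np.float64(16.4), np.float64(40.2)), (-75, np.float64(15.1), np.float64(38.2)), (-70, np.float64(13.7), np.float64(37.0)), (60, np.float64(15.7), np.float64(54.9)), (65, np.float64(22.3), np.float64(58.3)), (70, np.float64(20.9), np.float64(57.6)), (75, np.float64(16.7), np.float64(53.5)), (80, np.float64(14.4), np.float64(49.8)), (8
[... 885 characters left out ...]
 (65, np.float64(17.9), np.float64(56.0)), (70, np.float64(23.4), np.float64(55.7)), (75, np.float64(18.7), np.float64(51.7)), (80, np.float64(15.3), np.float64(48.1))]
65 0 [array([-0.33,  0.37, -0.4 , -0.43, -0.82, -2.95])]
65 1 [array([-0.33,  0.37, -0.4 , -0.43, -0.82,  0.19])]
70 0 []
70 1 [array([-0.33,  0.38, -0.38, -0.42, -0.85,  0.27])]
75 0 [array([-0.32,  0.39, -0.37, -0.41, -0.88, -2.8 ])]
75 1 [array([-0.32,  0.39, -0.37, -0.41, -0.88,  0.34])]
80 0 []
80 1 [array([-0.32,  0.4 , -0.35, -0.4 , -0.9 ,  0.41])]
-70 0 []
-70 1 []
-75 0 []
-75 1 []
-80 0 []
-80 1 []
place 0 [array([ 0.71,  0.15, -0.88,  0.47, -0.28,  0.72])]
place 1 [array([ 0.71,  0.15, -0.88,  0.47, -0.28, -2.42])]
```

```bash
python3 - <<'E'
from h import *
import kin
R1=tgt(np.radians(-40),0); R2=tgt(np.radians(252),np.radians(-18))
B=np.array([.459,-.2211,0])
q=arm.get_state()["q"]
W=[([.48,-.14,.23],R1),(B+[0,0,.14]+R2.apply([0,0,.014]),R2),(B+[0,0,.036]+R2.apply([0,0,.014]),R2)]
for p,R in W:
    s=kin.ik(np.array(p),R,seeds=[q]); print([x.round(2) for x in s]); q=s[0]
cmdt(*W[0])
print(R2.apply([0,0,1]),R2.as_euler("xyz"))
E
```

```text
[array([ 0.11,  0.07, -0.36,  0.  , -1.14,  0.76])]
[array([-0.32,  0.24, -0.3 , -0.36, -1.06,  0.19])]
[array([-0.32,  0.38, -0.38, -0.42, -0.86,  0.3 ])]
shift [-0.2328  0.1756 -0.2044] turn [-0.1491 -0.2751  0.9355]
[ 0.0954915   0.29389263 -0.95105652] [ 3.14159265  0.31415927 -1.88495559]
```

```bash
python3 -m inch '0.35 0 0.03 -0.15 0 0 0; 0.35 -0.05 0.06 -0.2 -0.02 -0.04 0.13; 0.35 -0.1 0.1 -0.204 -0.04 -0.08 0.26; 0.35 -0.15 0.13 -0.204 -0.06 -0.12 0.4; 0.35 -0.2 0.16 -0.204 -0.08 -0.15 0.52; 0.35 -0.233 0.176 -0.204 -0.1 -0.19 0.65; 0.35 -0.233 0.176 -0.204 -0.12 -0.23 0.78; 0.35 -0.233 0.176 -0.204 -0.15 -0.275 0.935; 0.35 -0.233 0.176 -0.204 -0.15 -0.275 0.935; 0.35 -0.233 0.176 -0.204 -0.15 -0.275 0.935'; python3 - <<'E'
from h import *
R2=tgt(np.radians(252),np.radians(-18)); B=np.array([.459,-.2211,0])
s=arm.get_state(); print(tip(),s["ee_rot"],s["q"].round(2),s["width"])
cmdt(B+[0,0,.14]+R2.apply([0,0,.014]),R2)
E
```

```text
t: 15.25
eef_pos: [0.4806, -0.1387, 0.1937]
ee_rot: [3.141, -0.001, -0.692]
force: [-0.7, -0.0, -0.1]
width: 0.0571
[ 0.48055751 -0.13865166  0.22965808] [ 3.14096764e+00 -1.11222346e-03 -6.91524082e-01] [ 0.11  0.07 -0.36  0.   -1.14  0.77] 0.057068174719241145
shift [0.1004 0.2094 0.3376] turn [ 0.1788 -0.2647  1.1298]
```

```bash
python3 -m inch '0.35 0.02 0.04 0.03 0.02 -0.03 0.13; 0.35 0.04 0.08 0.06 0.05 -0.07 0.26; 0.35 0.06 0.12 0.09 0.07 -0.1 0.4; 0.35 0.08 0.16 0.12 0.09 -0.13 0.53; 0.35 0.09 0.18 0.15 0.11 -0.16 0.66; 0.35 0.1 0.2 0.18 0.13 -0.19 0.8; 0.35 0.1 0.2 0.2 0.15 -0.23 0.95; 0.35 0.1 0.2 0.2 0.15 -0.23 0.95'; python3 - <<'E'
from h import *
R2=tgt(np.radians(252),np.radians(-18)); B=np.array([.459,-.2211,0])
s=arm.get_state(); print(tip(),s["ee_rot"],s["q"].round(2),s["width"])
cmdt(B+[0,0,.125]+R2.apply([0,0,.014]),R2)
E
```

```text
t: 16.05
eef_pos: [0.4639, -0.2049, 0.1334]
ee_rot: [-3.12, 0.275, -1.696]
force: [-0.8, 0.2, -0.3]
width: 0.057
[ 0.46187407 -0.21453781  0.16801567] [-3.11970492  0.2750096  -1.69597311] [-0.28  0.2  -0.26 -0.3  -1.15  0.28] 0.05696127109159815
shift [0.0553 0.0036 0.1781] turn [ 0.0316 -0.0354  0.1731]
```

```bash
python3 -m inch '0.35 0.03 0.002 0.06 0.02 -0.02 0.1; 0.35 0.05 0.003 0.12 0.03 -0.035 0.173; 0.35 0.055 0.004 0.178 0.032 -0.035 0.173; 0.35 0.055 0.004 0.178 0.032 -0.035 0.173; 0.35 0.055 0.004 0.178 0.032 -0.035 0.173'; python3 - <<'E'
from h import *
R2=tgt(np.radians(252),np.radians(-18)); B=np.array([.459,-.2211,0])
s=arm.get_state(); print(tip(),s["ee_rot"],s["q"].round(2),s["width"])
cmdt(B+[0,0,.036]+R2.apply([0,0,.014]),R2)
f=grab("side"); save(f,"side14.png",(200,370,220,420),3.8)
g=grab("top"); save(g,"top14.png",(160,300,240,430),4)
for fr,n in((f,"s"),(g,"t")):
  for y in(-.03,0,.03):
    u=proj(fr,tip()+R2.apply([0,y,0])); print(n,u, ((u[0]-220)*3.8,(u[1]-200)*3.8) if n=="s" else ((u[0]-240)*4,(u[1]-160)*4))
E
```

```text
t: 16.55
eef_pos: [0.4652, -0.2061, 0.0791]
ee_rot: [-3.139, 0.312, -1.878]
force: [0.1, 0.5, 0.7]
width: 0.0566
[ 0.46175176 -0.21659193  0.11337251] [-3.13857519  0.31194433 -1.8779224 ] [-0.31  0.26 -0.31 -0.37 -1.03  0.2 ] 0.056608526918683795
shift [0.0951 0.0051 0.2869] turn [-0.0008 -0.0021  0.0064]
s (np.float64(313.7093950894171), np.float64(255.97492182962813)) (np.float64(356.095701339785), np.float64(212.70470295258687))
s (np.float64(301.6150925887372), np.float64(260.93818622000015)) (np.float64(310.13735183720127), np.float64(231.56510763600056))
s (np.float64(289.3244014779992), np.float64(265.98204464172875)) (np.float64(263.43272561639685), np.float64(250.73176963856923))
t (np.float64(330.79880736532107), np.float64(220.45544924711896)) (np.float64(363.19522946128427), np.float64(241.82179698847585))
t (np.float64(327.4665771293552), np.float64(232.31975691640915)) (np.float64(349.86630851742075), np.float64(289.2790276656366))
t (np.float64(324.0927222582512), np.float64(244.3322678738666)) (np.float64(336.3708890330047), np.float64(337.32907149546645))
```

View pics/side14.png

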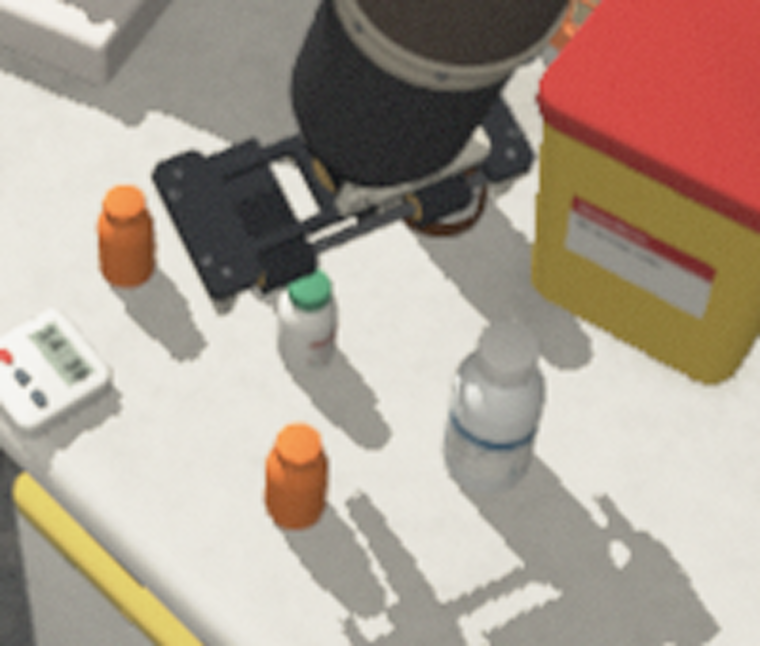

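View pics/top14.png

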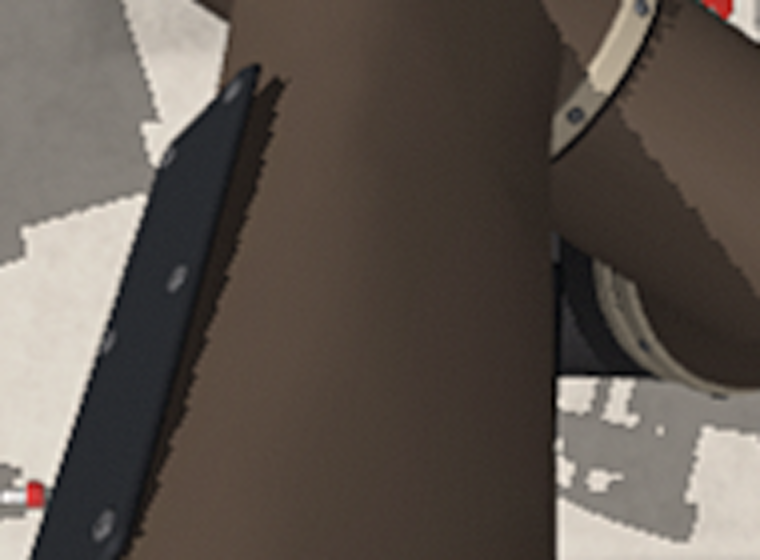

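```bash
python3 - <<'E'
from obs import *
s=arm.get_state(); R=Ro.from_euler("xyz",s["ee_rot"]); t=tip()
for n in("side","top"):
  w=cloud(grab(n)); q=R.inv().apply(w-t)*1000
  m=(abs(q[:,0])<45)&(abs(q[:,1])<100)&(q[:,2]>-75)&(q[:,2]<5)
  P=q[m]; print(n)
  for z0 in range(-75,5,8):
    k=P[(P[:,2]>=z0)&(P[:,2]<z0+8)]
    if len(k): print(z0,len(k),k[:,:2].min(0).round(),k[:,:2].max(0).round())
E
```

```text
side
-75 40 [ 20. -87.] [40. 89.]
-67 7 [ 22. -84.] [38. 88.]
-43 3 [ 11. -45.] [ 12. -38.]
-35 9 [  9. -44.] [ 12. -29.]
-27 4 [  8. -36.] [ 11. -29.]
-19 1 [  6. -29.] [  6. -29.]
-11 2 [  5. -30.] [  7. -29.]
-3 1 [  2. -30.] [  2. -30.]
top
```

```bash
python3 -m inch '0.35 0.03 0.002 0.1 0 0 0.006; 0.35 0.06 0.004 0.19 0 0 0.006; 0.35 0.085 0.005 0.26 0 0 0.006; 0.35 0.095 0.005 0.287 0 0 0.006; 0.35 0.095 0.005 0.287 0 0 0.006; 0.35 0.095 0.005 0.287 0 0 0.006'; python3 - <<'E'
from h import *
R2=tgt(np.radians(252),np.radians(-18)); B=np.array([.459,-.2211,0])
s=arm.get_state(); print(tip(),s["ee_rot"],s["force"],s["width"])
cmdt(B+[0,0,.036]+R2.apply([0,0,.014]),R2)
f=grab("side"); save(f,"side15.png",(200,370,220,420),3.8)
E
```

```text
t: 17.35
eef_pos: [0.4644, -0.2069, -0.0114]
ee_rot: [-3.141, 0.313, -1.888]
force: [0.6, -0.6, 0.7]
width: 0.0569
[ 0.46090154 -0.21737899  0.02288982] [-3.14067805  0.31267908 -1.88831217] [ 0.59665719 -0.62118117  0.69460351] 0.05690866105075542
shift [-0.0006  0.0024  0.0008] turn [-0.0019 -0.0014 -0.003 ]
```

View pics/side15.png

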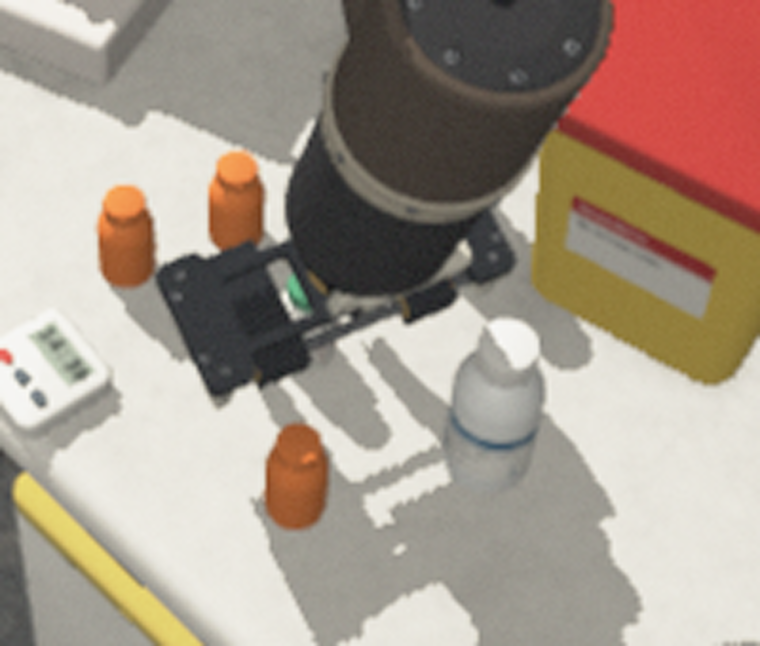

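```bash
python3 -m inch '0.7 0 0 0 0 0 0; 0.7 0 0 0 0 0 0; 0.7 0 0 0 0 0 0; 0.7 0 0 0 0 0 0; 0.7 0 0 0 0 0 0' 15; python3 - <<'E'
from h import *
s=arm.get_state(); print(s["width"],s["force"])
R2=tgt(np.radians(252),np.radians(-18))
cmd(s["eef_pos"]+[0,0,.12],R2)
E
```

```text
t: 17.9
eef_pos: [0.4638, -0.2065, -0.012]
ee_rot: [3.142, 0.313, -1.889]
force: [-0.6, 1.5, 4.5]
width: 0.0348
0.03483916748477401 [-0.62287919  1.50128894  4.4934857 ]
shift [-0.1232  0.     -0.3806] turn [-0.0011 -0.0011 -0.0036]
```

```bash
python3 -m inch '0.7 -0.015 0 -0.047 0 0 0; 0.7 -0.045 0 -0.14 0 0 0; 0.7 -0.085 0 -0.26 0 0 0; 0.7 -0.123 0 -0.38 0 0 0; 0.7 -0.123 0 -0.38 0 0 0; 0.7 -0.123 0 -0.38 0 0 0'; python3 - <<'E'
from h import *
s=arm.get_state(); print(s["width"],s["force"],tip(),s["q"].round(2))
f=grab("side"); save(f,"side16.png",(150,350,200,420),3.5)
E
```

```text
t: 18.5
eef_pos: [0.4642, -0.2066, 0.1093]
ee_rot: [-3.139, 0.313, -1.888]
force: [-0.1, -0.2, -2.4]
width: 0.0344
0.03437080540300357 [-0.06558865 -0.18222641 -2.38725669] [ 0.46063718 -0.21711249  0.1435069 ] [-0.31  0.22 -0.29 -0.36 -1.09  0.17]
```

View pics/side16.png

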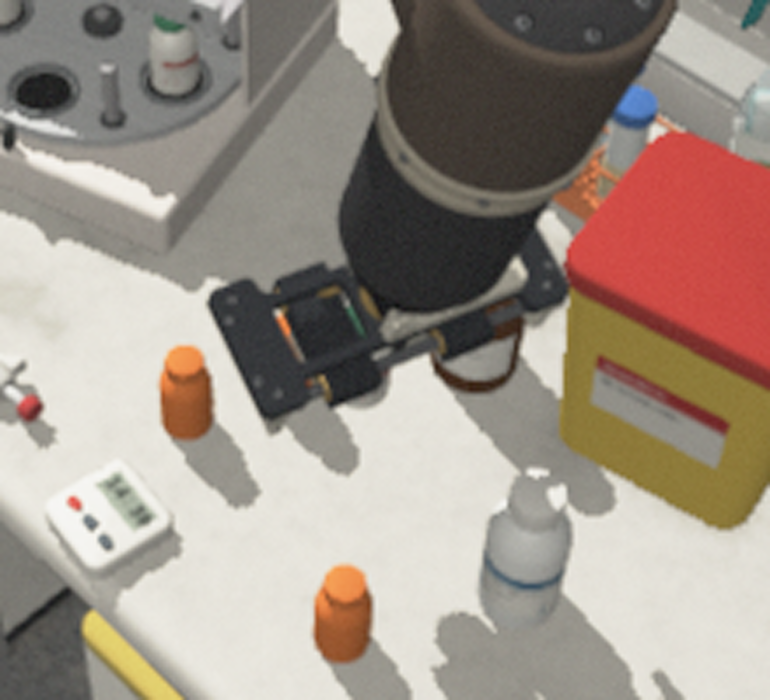

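```bash
python3 - <<'E'
from h import *
import kin
s=arm.get_state();q=s["q"];t0=tip()
R3=tgt(PSI+np.pi,np.radians(-18)); R2=tgt(np.radians(252),np.radians(-18))
g=.014
gp=lambda p:np.array(p)+R3.apply([0,0,g])
Rm=tgt(np.radians(225),np.radians(-18))
for nm,p,R in [("mid",np.array([.42,-.05,.19]),Rm),("A",gp(loc(-.17,0,.17)),R3),("B",gp(loc(-.085,0,.15)),R3),("C",gp(loc(-.085,0,.096)),R3)]:
    x=kin.ik(p,R,seeds=[q]); print(nm,p.round(3),[v.round(2) for v in x]); 
    if x:q=x[0]
    cmdt(p,R)
E
```

```text
mid [ 0.42 -0.05  0.19] [array([ 0.17, -0.14, -0.6 , -0.24, -0.87, -0.82])]
shift [-0.5081  0.2838 -0.0029] turn [ 0.1375 -0.0009  0.4242]
A [0.447 0.142 0.157] [array([ 0.85, -0.12, -0.89,  0.32, -0.55, -2.38])]
shift [-1.067   0.3834  0.2947] turn [ 2.825e-01 -8.000e-04  8.713e-01]
B [0.529 0.166 0.137] [array([ 0.74,  0.07, -0.76,  0.3 , -0.47, -2.26])]
shift [-1.2012  0.1514  0.4083] turn [ 2.825e-01 -8.000e-04  8.713e-01]
C [0.529 0.166 0.083] [array([ 0.71,  0.15, -0.88,  0.47, -0.28, -2.42])]
shift [-1.1458  0.1515  0.5796] turn [ 2.825e-01 -8.000e-04  8.713e-01]
```

```bash
python3 -m inch '0.7 -0.08 0.05 -0.08 0 0 0; 0.7 -0.16 0.1 -0.06 0.025 0 0.08; 0.7 -0.24 0.14 -0.04 0.05 0 0.16; 0.7 -0.32 0.18 -0.03 0.075 0 0.24; 0.7 -0.4 0.22 -0.02 0.1 0 0.32; 0.7 -0.46 0.26 -0.01 0.12 0 0.38; 0.7 -0.508 0.284 -0.003 0.137 0 0.424; 0.7 -0.508 0.284 -0.003 0.137 0 0.424; 0.7 -0.508 0.284 -0.003 0.137 0 0.424'; python3 - <<'E'
from h import *
R3=tgt(PSI+np.pi,np.radians(-18))
s=arm.get_state();print(tip(),s["ee_rot"],s["q"].round(2),s["width"])
cmdt(loc(-.17,0,.17)+R3.apply([0,0,.014]),R3)
E
```

```text
t: 19.45
eef_pos: [0.4273, -0.0419, 0.1547]
ee_rot: [3.14, 0.312, -2.353]
force: [-0.1, -0.6, -0.4]
width: 0.035
[ 0.41959606 -0.04976451  0.18896126] [ 3.14023695  0.31173736 -2.35344962] [ 0.17 -0.14 -0.6  -0.24 -0.87 -0.82] 0.03497525790672623
shift [-0.4558  0.366   0.2603] turn [ 0.1468 -0.0026  0.4497]
```

```bash
python3 -m inch '0.7 -0.06 0.05 0.035 0.02 0 0.06; 0.7 -0.12 0.1 0.07 0.04 0 0.12; 0.7 -0.18 0.15 0.1 0.06 0 0.18; 0.7 -0.24 0.2 0.14 0.08 0 0.24; 0.7 -0.3 0.25 0.17 0.1 0 0.3; 0.7 -0.36 0.3 0.205 0.12 0 0.36; 0.7 -0.42 0.34 0.24 0.135 0 0.41; 0.7 -0.456 0.366 0.26 0.147 -0.002 0.45; 0.7 -0.456 0.366 0.26 0.147 -0.002 0.45; 0.7 -0.456 0.366 0.26 0.147 -0.002 0.45; 0.7 -0.456 0.366 0.26 0.147 -0.002 0.45'; python3 - <<'E'
from h import *
R3=tgt(PSI+np.pi,np.radians(-18))
s=arm.get_state();print(toloc(tip()),s["ee_rot"],s["q"].round(2),s["width"])
f=grab("side"); save(f,"side17.png",(90,210,130,290),5)
g=grab("top"); save(g,"top17.png",(130,270,90,250),4.7)
cmdt(loc(-.088,0,.15)+R3.apply([0,0,.014]),R3)
# empty bay estimate
for v in[(228,390)]: pass
E
```

```text
t: 20.55
eef_pos: [0.4593, 0.1432, 0.1227]
ee_rot: [-3.14, 0.313, -2.852]
force: [0.5, 0.4, -0.8]
width: 0.0352
[-0.16487506 -0.00181254  0.15699455] [-3.14039304  0.31344562 -2.85172207] [ 0.85 -0.12 -0.89  0.32 -0.55 -2.38] 0.035184747270534916
shift [-0.2355  0.007   0.1493] turn [-0.0016  0.0003 -0.0036]
```

View pics/side17.png

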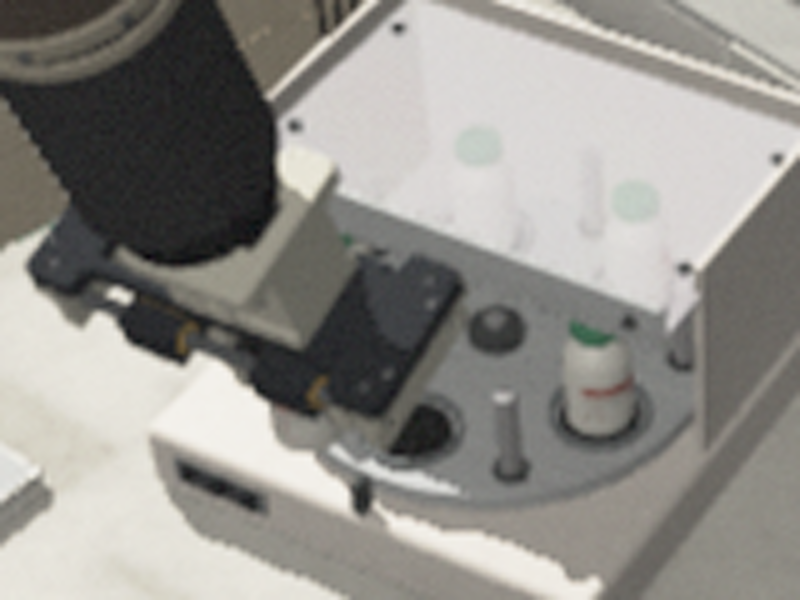

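View pics/top17.png

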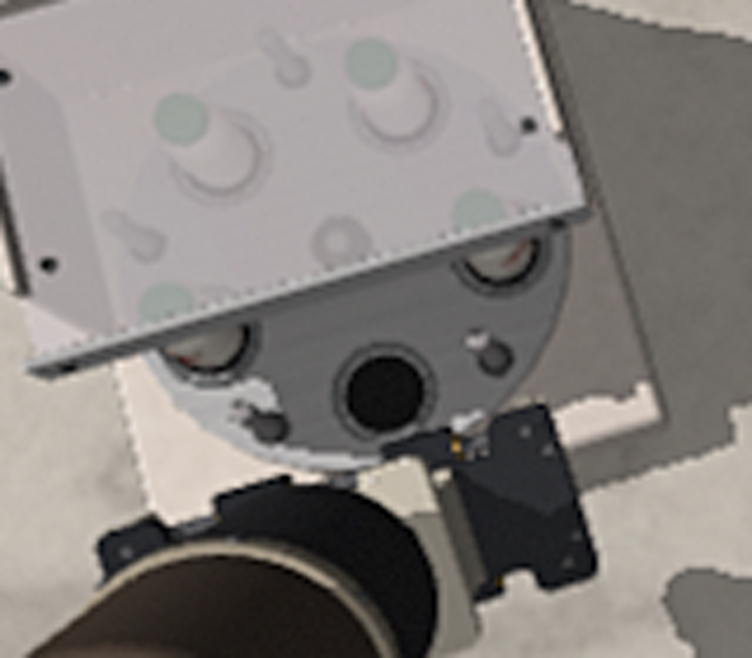

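```bash
python3 - <<'E'
from obs import *
s=arm.get_state(); R=Ro.from_euler("xyz",s["ee_rot"]); t=tip()
f=grab("side");g=grab("top")
w=np.vstack([cloud(f),cloud(g)]); w=w[w[:,2]>.185]; q=R.inv().apply(w-t)*1000
for z0 in range(-290,-20,15):
    k=q[(q[:,2]>=z0)&(q[:,2]<z0+15)&(abs(q[:,0])<110)&(abs(q[:,1])<100)]
    if len(k): print(z0,len(k),np.percentile(k,1,axis=0)[:2].round(),np.percentile(k,99,axis=0)[:2].round())
for a,b in[(384,394),(384,350),(384,440),(336,394),(436,392)]:
    print(toloc(onplane(g,90+a/4.7,130+b/4.7,.065)).round(4))
print("hub",toloc(onplane(g,90+341/4.7,130+240/4.7,.075)).round(4))
for a,b in [(588,208),(28,372)]: print("rail",toloc(onplane(g,90+a/4.7,130+b/4.7,.178)).round(4))
# side: bottle bottom visible in grip? ring
w=cloud(f); L=np.array([toloc(x) for x in w[(abs(w[:,0]-loc(-.17,0,0)[0])<.05)&(abs(w[:,1]-loc(-.17,0,0)[1])<.05)&(w[:,2]>.1)&(w[:,2]<.15)]])
print(len(L),L[:40:4].round(3))
E
```

```text
-290 384 [-44. -48.] [46. 12.]
-275 381 [-44. -48.] [46. 12.]
-260 364 [-44. -48.] [46. 12.]
-245 352 [-44. -48.] [46. 12.]
-230 319 [-44. -48.] [46. 12.]
-215 319 [-44. -47.] [46. 11.]
-200 158 [-44. -47.] [46.  9.]
-185 103 [-19. -40.] [37.  2.]
-170 855 [-37. -52.] [40.  8.]
-155 131 [-22. -53.] [39. -9.]
-140 120 [-21. -53.] [ 24. -37.]
-125 209 [-33. -92.] [37. 77.]
-110 1913 [-37. -98.] [39. 93.]
-95 606 [-37. -96.] [40. 85.]
-80 261 [-37. -91.] [39. 84.]
-65 16 [-14. -89.] [36. 82.]
-50 15 [ 4. 15.] [12. 35.]
-35 3 [-0. 15.] [ 3. 17.]
[-0.0889  0.0007  0.065 ]
[-0.0658 -0.0055  0.065 ]
[-0.1129  0.0071  0.065 ]
[-0.0813  0.0249  0.065 ]
[-0.0962 -0.0258  0.065 ]
hub [-0.0035 -0.0009  0.075 ]
rail [-0.0584 -0.1352  0.178 ]
rail [-0.0574  0.1357  0.178 ]
51 [[-0.181  0.01   0.146]
 [-0.169 -0.02   0.147]
 [-0.174 -0.018  0.147]
 [-0.184  0.006  0.14 ]
 [-0.185 -0.011  0.149]
 [-0.176 -0.019  0.145]
 [-0.184  0.003  0.139]
 [-0.187 -0.012  0.148]
 [-0.18  -0.019  0.146]
 [-0.184  0.001  0.136]]
```

```bash
python3 - <<'E'
from obs import *
t=tip(); s=arm.get_state(); R=Ro.from_euler("xyz",s["ee_rot"])
gpt=t-R.apply([0,0,.014]); print("expected grip centre",toloc(gpt).round(4))
for n in("side","top"):
  w=cloud(grab(n)); d=w-gpt
  k=w[(np.hypot(d[:,0],d[:,1])<.03)&(w[:,2]<.158)&(w[:,2]>.11)]
  L=np.array([toloc(x) for x in k]); print(n,len(L))
  if len(L)>10:
    q=R.inv().apply(k-gpt)
    print("z range",L[:,2].min(),L[:,2].max())
    L=L[L[:,2]<.15]
    if len(L)>8:
      r=least_squares(lambda x:np.hypot(L[:,0]-x[0],L[:,1]-x[1])-.018,toloc(gpt)[:2],loss="soft_l1",f_scale=.002); print(r.x.round(4),np.abs(r.fun).mean().round(4),len(L))
R3=tgt(PSI+np.pi,np.radians(-18))
cmdt(loc(-.0868,0,.15)+R3.apply([0,0,.014]),R3)
E
```

```text
expected grip centre [-0.169  -0.0014  0.171 ]
side 79
z range 0.13358553206698254 0.15769123179454814
[-0.1683 -0.0019] 0.0012 50
top 0
shift [-0.2386  0.0051  0.1514] turn [-0.0012  0.0009 -0.0033]
```

```bash
python3 -m inch '0.7 -0.05 0.001 0.032 0 0 0; 0.7 -0.11 0.002 0.07 0 0 0; 0.7 -0.17 0.003 0.11 0 0 0; 0.7 -0.22 0.005 0.14 0 0 -0.003; 0.7 -0.238 0.005 0.151 0 0 -0.003; 0.7 -0.238 0.005 0.151 0 0 -0.003; 0.7 -0.238 0.005 0.151 0 0 -0.003'; python3 - <<'E'
from obs import *
t=tip(); s=arm.get_state(); R=Ro.from_euler("xyz",s["ee_rot"]);print(s["force"],s["width"],s["ee_rot"])
gpt=t-R.apply([0,0,.014]); print("grip centre",toloc(gpt).round(4))
f=grab("side"); save(f,"side18.png",(90,210,150,310),5)
g=grab("top"); save(g,"top18.png",(130,270,90,250),4.7)
print("side bay",toloc(onplane(f,180+228/7,120+390/7,.065)))
for n,fr in(("side",f),):
  w=cloud(fr); d=w-gpt
  k=w[(np.hypot(d[:,0],d[:,1])<.03)&(w[:,2]<.135)&(w[:,2]>.09)]
  L=np.array([toloc(x) for x in k]); print(n,len(L))
  if len(L)>10:
      r=least_squares(lambda x:np.hypot(L[:,0]-x[0],L[:,1]-x[1])-.018,toloc(gpt)[:2],loss="soft_l1",f_scale=.002); print(r.x.round(4),np.abs(r.fun).mean().round(4),L[:,2].min())
R3=tgt(PSI+np.pi,np.radians(-18))
cmdt(loc(-.0868,0,.098)+R3.apply([0,0,.014]),R3)
E
```

```text
t: 21.55
eef_pos: [0.5367, 0.1687, 0.1021]
ee_rot: [-3.14, 0.314, -2.848]
force: [0.4, -0.6, 0.4]
width: 0.035
[ 0.42322517 -0.56612352  0.4441038 ] 0.03503947229610469 [-3.14004498  0.31422389 -2.84840775]
grip centre [-8.780e-02  1.000e-04  1.497e-01]
side bay [-0.08633989 -0.00154381  0.065     ]
side 72
[-0.0873 -0.0005] 0.0018 0.11360980156961753
shift [ 0.0511 -0.0008  0.166 ] turn [-0.001   0.0008  0.0003]
```

View pics/side18.png

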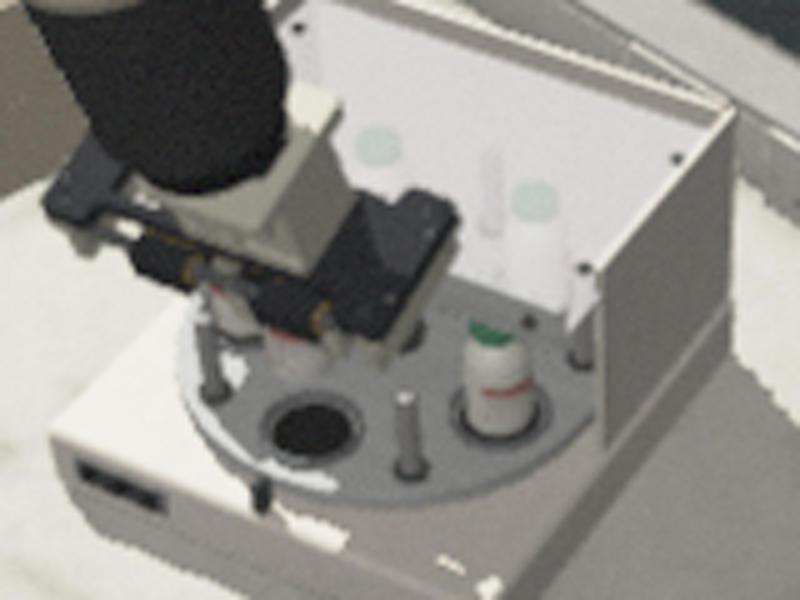

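View pics/top18.png

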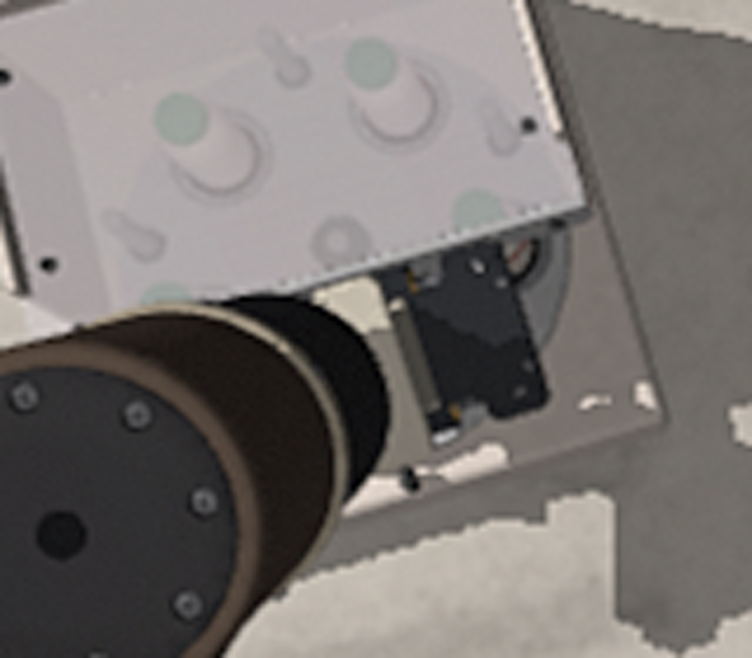

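```bash
python3 -m inch '0.7 0.014 0 0.045 0 0 0; 0.7 0.028 0 0.09 0 0 0; 0.7 0.042 0 0.135 0 0 0; 0.7 0.051 0 0.166 0 0 0; 0.7 0.051 0 0.166 0 0 0; 0.7 0.051 0 0.166 0 0 0'; python3 - <<'E'
from obs import *
t=tip(); s=arm.get_state(); R=Ro.from_euler("xyz",s["ee_rot"]);print(s["force"],s["width"],s["ee_rot"])
gpt=t-R.apply([0,0,.014]); print("grip centre",toloc(gpt).round(4))
f=grab("side"); save(f,"side19.png",(110,200,170,290),6.5)
R3=tgt(PSI+np.pi,np.radians(-18))
cmdt(loc(-.0868,-.0005,.0955)+R3.apply([0,0,.014]),R3)
E
```

```text
t: 22.25
eef_pos: [0.5381, 0.1692, 0.0507]
ee_rot: [-3.14, 0.315, -2.848]
force: [-0.2, -0.8, -0.1]
width: 0.0349
[-0.194459   -0.81819461 -0.10607027] 0.03488107035404409 [-3.14014187  0.31506377 -2.84785039]
grip centre [-0.0864  0.0003  0.0982]
shift [ 0.0061 -0.0032  0.0089] turn [-0.0009  0.0016  0.0003]
```

View pics/side19.png

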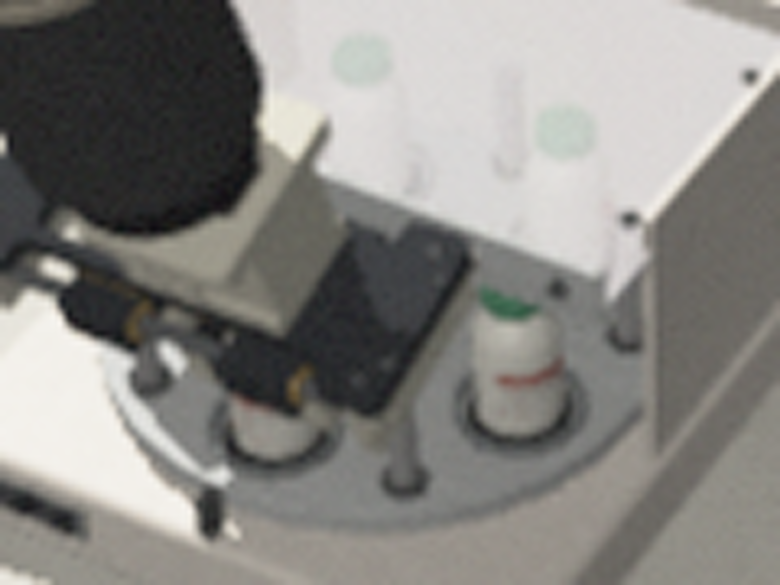

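```bash
for i in 1; do python3 -m inch '0.7 0.001 0 0.0032 0 0 0; 0.7 0.001 0 0.0032 0 0 0'; python3 -m inch '0.7 0.001 0 0.0032 0 0 0; 0.7 0.001 0 0.0032 0 0 0'; done
```

```text
t: 22.5
eef_pos: [0.5385, 0.1697, 0.0498]
ee_rot: [-3.141, 0.316, -2.848]
force: [0.1, 0.3, -1.3]
width: 0.0346
t: 22.7
eef_pos: [0.5383, 0.1694, 0.0482]
ee_rot: [-3.14, 0.315, -2.848]
force: [-0.1, -0.6, -0.9]
width: 0.035
```

```bash
python3 -m inch '0.7 0.001 0 0.0032 0 0 0; 0.7 0.001 0 0.0032 0 0 0'
```

```text
t: 22.9
eef_pos: [0.5388, 0.1698, 0.048]
ee_rot: [-3.141, 0.316, -2.848]
force: [-3.1, -1.7, 6.4]
width: 0.0345
```

```bash
python3 -m inch '0.55 0 0 0 0 0 0; 0.47 0 0 0 0 0 0; 0.47 0 0 0 0 0 0; 0.47 0 0 0 0 0 0' ; python3 - <<'E'
from obs import *
s=arm.get_state(); print(s["width"],s["force"])
f=grab("side"); save(f,"side20.png",(110,200,170,290),6.5)
E
```

```text
t: 23.3
eef_pos: [0.5382, 0.1693, 0.047]
ee_rot: [-3.14, 0.315, -2.848]
force: [-1.2, 0.1, 0.3]
width: 0.0463
0.04625926295411545 [-1.18662798  0.08574738  0.32491084]
```

View pics/side20.png

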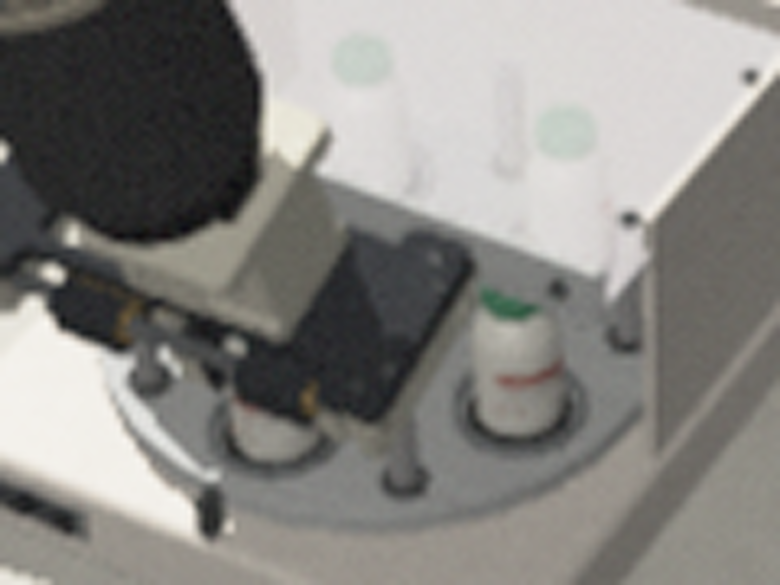

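```bash
python3 -m inch '0.47 0 0 -0.04 0 0 0; 0.47 0 0 -0.09 0 0 0; 0.47 0 0 -0.15 0 0 0; 0.47 0 0 -0.23 0 0 0; 0.47 0 0 -0.33 0 0 0; 0.47 0 0 -0.4 0 0 0; 0.4 0.1 0 -0.45 0 0 0; 0.4 0.2 0 -0.45 0 0 0; 0.4 0.2 0 -0.45 0 0 0; 0.4 0.2 0 -0.45 0 0 0' ; python3 - <<'E'
from obs import *
s=arm.get_state(); print(s["width"],s["force"],toloc(tip()))
f=grab("side"); save(f,"side21.png",(90,200,160,310),5.3)
g=grab("top"); save(g,"top21.png",(130,270,90,250),4.7)
E
```

```text
t: 24.35
eef_pos: [0.4434, 0.1411, 0.1573]
ee_rot: [-3.141, 0.316, -2.847]
force: [-0.4, -0.6, -0.2]
width: 0.0525
0.05247912342890569 [-0.39502979 -0.57745149 -0.24096011] [-0.18083728  0.00071652  0.19156537]
```

View pics/side21.png

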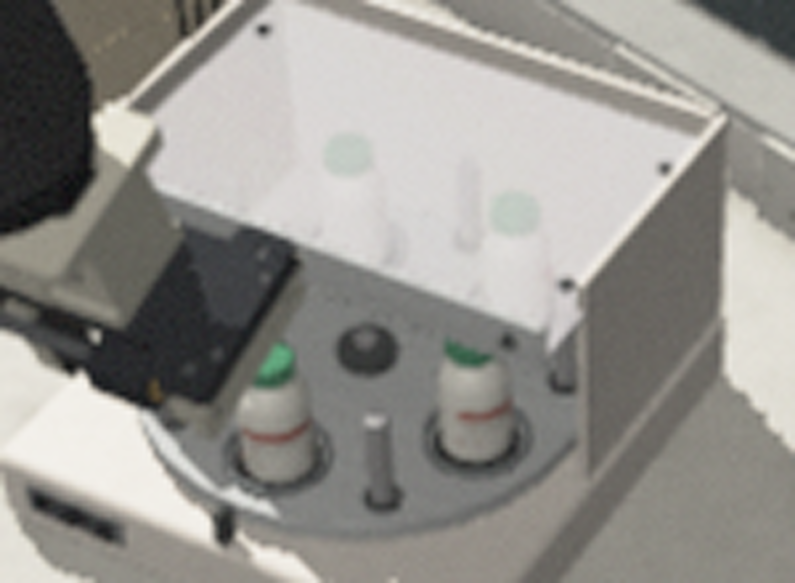

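View pics/top21.png

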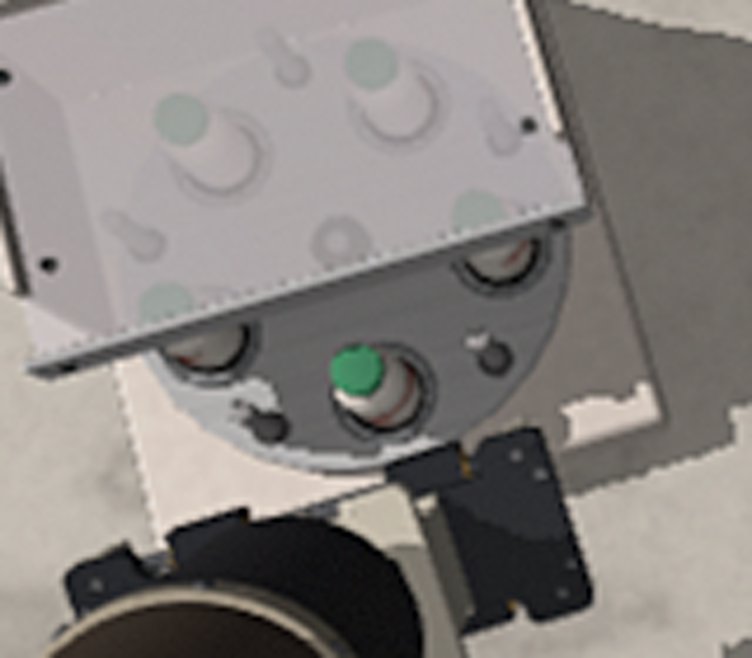

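```bash
python3 -m inch '0.4 0 0 0 0 0 0; 0.4 0 0 0 0 0 0'; python3 - <<'E'
from obs import *
f=grab("side"); save(f,"side22.png"); g=grab("top")
P=np.vstack([cloud(f),cloud(g)])
L=np.array([toloc(p) for p in P[(abs(P[:,0]-.52)<.06)&(abs(P[:,1]-.165)<.06)]])
k=L[(np.hypot(L[:,0]+.0865,L[:,1])<.03)&(L[:,2]>.07)&(L[:,2]<.105)]
r=least_squares(lambda x:np.hypot(k[:,0]-x[0],k[:,1]-x[1])-.018,(-.0865,0),loss="soft_l1",f_scale=.002); print("bottle",r.x.round(4),np.abs(r.fun).mean())
print("top z",np.percentile(L[np.hypot(L[:,0]-r.x[0],L[:,1]-r.x[1])<.01][:,2],98))
for n,c,rr,zz in [("water",(.4823,-.3456),.026,(.015,.075)),("amber",(.6018,-.2043),.031,(.015,.08))]:
    k=P[(P[:,2]>zz[0])&(P[:,2]<zz[1])&(np.hypot(P[:,0]-c[0],P[:,1]-c[1])<rr+.014)]
    s=least_squares(lambda x:np.hypot(k[:,0]-x[0],k[:,1]-x[1])-rr,c,loss="soft_l1",f_scale=.002); print(n,s.x.round(4))
for t in(-36,36):
    th=np.radians(t);u=proj(f,loc(-.105*np.cos(th),-.105*np.sin(th),.115)); print((u[0]-160)*5.3,(u[1]-90)*5.3)
p=toloc(onplane(f,160+382/5.3,90+497/5.3,.062)); print("postR",p,np.degrees(np.arctan2(-p[1],-p[0])))
p=toloc(onplane(g,90+497/4.7,130+358/4.7,.062)); print("postR top",p,np.degrees(np.arctan2(-p[1],-p[0]-.0035)))
p=toloc(onplane(g,90+270/4.7,130+427/4.7,.062)); print("postL top",p,np.degrees(np.arctan2(-p[1],-p[0]-.0035)))
E
```

```text
t: 24.65
eef_pos: [0.444, 0.1411, 0.1568]
ee_rot: [-3.14, 0.314, -2.848]
force: [0.2, 0.1, 0.2]
width: 0.0527
bottle [-0.0865 -0.0005] 0.0012544058063278934
top z 0.13134551594518867
water [ 0.4822 -0.3455]
amber [ 0.6016 -0.2045]
163.00108302871806 336.1725587036248
376.3910941923325 419.55325697163516
postR [-0.08464274 -0.06076472  0.062     ] 35.67443032994594
postR top [-0.08725846 -0.06135629  0.062     ] 36.22421017735721
postL top [-0.0874032   0.06320184  0.062     ] -36.98965375576004
```

View pics/side22.png

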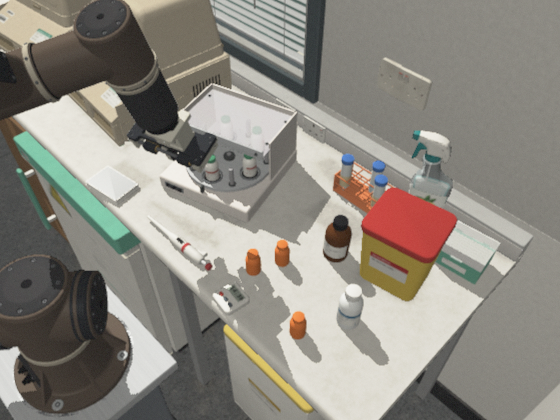

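```bash
python3 -c "
from station import arm
print(arm.job_done())"
```

```text
the job is handed in; nothing more can be done
None
```

I turned the disc anticlockwise in three pushes on its posts until the empty bay clicked at the pointer. I then gripped the small green-capped bottle, lowered it into that bay until I felt contact, let go and backed away. I handed the job in at about 25 s.

**Last checks**
- **Bottle:** it stands upright, 0.5 to 2 mm from the measured bay centre depending on the camera. Its top is 131 mm above the worktop, the same as the clamped bottles.
- **Disc:** the front posts read 35.7° and 36.2° on the right and −37.0° on the left, against ±36° expected. That is within measuring error of the click, and the view matches the one before placing.
- **Bystanders:** the amber and water bottles moved less than 0.3 mm, which is within noise. The orange look-alikes are still standing in the final picture.
- **Robot:** the gripper is clear of everything, with wrist forces near zero.

**What failed or disagreed**
- **Tool length:** the reported TCP lies about 36 mm beyond the real fingertips, as both cameras' depth images showed. My first try at a post therefore passed over it without moving the disc. I corrected for this in every later move.
- **Lean angle:** the suggested 35° lean facing the hood straight on was out of reach, because joint 3 hit its limit. I used 18° instead, which cleared the rail.
- **First click:** the first push left the disc about 4° past its click. The later pushes corrected it.
- **Cameras:** the top camera put the carousel about 3.5 mm further forward than my frame and the side camera about 1 to 3 mm, so I aimed in between.

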